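# Pack and secure the backup-drive transit case

## Robot

A 6-joint arm with a two-finger parallel gripper is mounted at the origin on the work surface. World frame = base frame: x ahead of the robot, y to its left, z up, the work surface at z = 0. Lengths are in m, angles in rad, forces in N, time in s.
With the tool pointing down it reaches from about 0.3 to 0.85 m from the base axis. Payload 5.4 kg.
Tool frame: the origin (TCP) lies at the very end of the fingers, on their centre line; the grasp point (between the pads) lies 19 mm behind it; z points along the fingers, y is the direction in which the jaws open and shut (so a half turn about z gives the same grasp; the last joint's range is limited). The gripper opens to 85 mm and grips with 20 to 120 N. Pads are 22 mm wide; open, the fingers measure 114 mm over their backs; the gripper's body (76 mm by 85 mm) begins 54 mm behind the grasp point. The pads swing forward as they close: fully open they stand 13 mm farther back than shut.
Start: joints at [1.008, 0.158, 1.597, -0, 1.386, -0.21], TCP at [0.199, 0.54, 0.231] pointing down, gripper open.
Joint ranges: [-2.91, 2.91], [-0.94, 2.29], [0.18, 2.7], [-1.29, 4.43], [0.17, 2.64], [-3, 3]. Speed limits (rad/s): [2.57, 2.57, 3.14, 3.14, 3.14, 3.14].

## Interface

Orientations are given as a unit quaternion [x, y, z, w].
In Python, from station import monitor, snapshot, camera_params, ticket, spotter gives the robot as it stands. The module is installed in compiled form; this text tells all that it offers.
- The arm moves only by the tool move_arm, never from a script. Its argument "rows" is a list of rows, each a list of 7 numbers: the shift along the world's x, y, z in cm, then the turn, a rotation vector about the world's x, y, z in rad, then the gripper command: -1 is shut, 1 is fully open, values between are in proportion. In form: [[x, y, z, rx, ry, rz, gripper], ...]. A call has 1 to 20 rows; each row is the pose to reach, as a shift and turn from the pose measured when the call began; what a row does not reach only later rows make up. A row lasts 1/12 s, in which the tool goes at most 41.7 mm and 7.16 degrees, less where a joint would pass 70% of its speed; a pose out of reach is approached as far as the arm can. A call with a gripper value outside its range is refused whole. The fingers move at their own pace and stop on an object; "grip_force" is the grip in N (left out, the last holds). Time passes only in rows, so rows that repeat a pose let the fingers close. It gives the time, the measured TCP pose, the force and the opening at its end, in the units of the state.
- monitor.state(): the state, without advancing time (a new reading comes with each control period).
- snapshot(name): name is "scene" or "top" or "wrist"; returns (picture, depth): 420x560x3 uint8, red, green, blue; 420x560 float32, m along the optical axis (not along the pixel's ray), 0 where there is no reading.
- camera_params(name): a dict with "camera_matrix" (3x3 intrinsics, pixels), "dist" ([k1, k2, p1, p2, k3] as OpenCV has them; the pictures are not rectified), "rvec" (rotation vector, rad) and "tvec" (3), from world to camera coordinates, as OpenCV has them. Camera axes: x right, y down, z forward; pixel columns grow to the right and rows downward; lengths in m; the calibration is good to about 2 mm. A picture is of the moment at which its call begins: read the wrist's pose just before it. camera_params takes no time and is no camera call; for the wrist camera it gives the pose at the moment of the call.
- ticket.finish_job(): hands the job in, once; it reports no verdict.
Trained networks look in the newest picture that a camera, given by its name, has taken for a name from the list of things; names that differ only in an ending like _2 or _b are one class to them, and where a whole thing is asked for, a point or a joint stands for the part that bears it (a point fixed in the world has none). Each returns a list of dicts, best first, with "p" (0 to 1); they miss things now and then, are a little off and sometimes report something else, mostly with a low value. They report only what shows in the picture. A call takes as long as a camera call. They do not tell look-alikes from the thing itself.
- spotter.spot_in(camera, query): "extent" ([left, top, right, bottom] in pixels, round what is visible of it).
- spotter.masks_of(camera, query): "mask" (420x560 bool, what is visible of it) and "extent" ([left, top, right, bottom] in pixels, round what is visible of it).
The state is a dict: "clock": time; "joints": joint angles; "joint_velocities": joint speeds; "joint_efforts": joint torques, N m; "ee_pos": TCP position; "orientation": TCP orientation; "wrist_force": force on the tool from outside, world axes, zero at the start; "torque": the same for the moment, N m; "width": finger opening in m.
Only numpy, scipy, OpenCV 4.12 (cv2) and the standard library are available. Lean on these libraries where they do the work, as an engineer would, in place of code of your own. Each camera call takes 0.05 s, during which the arm holds its last target.

## Task

The courier is coming for the backup drives: lay every drive flat on the floor of the open transit case, not stacked, then shut the lid fully so that its lugs drop over the two studs. Then lock the lid by pushing an R-clip's straight leg through the cross-hole of each stud until its bow springs over the stud, and snap the destination tag's hook onto the eye at the end of the case so that its gate is shut again. Leave the note pad and the highlighter in front of the case where they are.

Things in the scene. Friction and masses are not known exactly. Their poses are not given: they have to be found in the camera images.
- case: open aluminium transit case, fixed to the desk: 140 mm (x) by 310 mm (y), walls 70 mm high, 5 mm thick. Origin at the centre of its underside, z up; its front, with a 40 mm deep ledge along the top, faces -x (the robot); the lid is hinged on the top of the back (+x) wall. Inside 130 by 300 mm; flat foam floor 9 mm above the desk.
- stud_left_hole (a point): middle of the 8 mm cross-hole in the left (+y) of two upright 20 mm steel studs on the case's front ledge; hole axis 98 mm, stud top 120 mm above the desk. Axes as the case's: the hole runs along x, open at both ends. With the lid shut, a lug surrounds the stud's foot, its top at 77 mm.
- stud_right_hole (a point): the same for the right (-y) stud, 200 mm from the left one
- lid (a joint): opening angle of the case's lid, rad: 0 shut, about 1.6 to 1.85 at the start (standing open, leaning back). Its stiff hinge holds it where it is left; pushing it shut takes 3 to 6 N near the edge. At 0 its two front lugs lie over the studs.
- lid_hinge (a point): on the lid's hinge axis, mid-length, 70.5 mm above the desk, level with the lid's underside. Turns with the lid: -x points from the hinge to the free edge, z out of the outer face. Panel 140 mm (x) by 310 mm, 8 mm thick; two lugs, 50 mm wide, reach 40 mm farther at 100 mm either side of the middle.
- drive1_mid (a point): centre of backup drive 1, a black box 110 mm (x) by 56 mm (y) by 22 mm high with an aluminium plate on top, 0.2 kg, lying flat on the desk; two or three drives are present
- drive2_mid (a point): centre of backup drive 2, a black box 110 mm (x) by 56 mm (y) by 22 mm high with an aluminium plate on top, 0.2 kg, lying flat on the desk; two or three drives are present
- drive3_mid (a point): centre of backup drive 3, a black box 110 mm (x) by 56 mm (y) by 22 mm high with an aluminium plate on top, 0.2 kg, lying flat on the desk; two or three drives are present
- clip1_loop (a point): middle (half-way up) of the coiled loop end, the part to hold, of R-clip 1: 5 mm steel wire, 129 mm long, lying flat; the coil has two turns, so is 10 mm high. x = along the straight leg to its tip, y = towards the bow leg. The loop's sides run along x from -11 to +11 mm, 19 mm over the outsides. The leg's axis is 7 mm to -y and 2.5 mm lower, its tapered 3 mm tip 109.5 mm ahead.
- clip1_seat (a point): the point on clip 1's straight leg that lies on the stud's axis when fully home: 69 mm ahead (+x), 7 mm to -y, 2.5 mm below the loop point, 40.5 mm behind the tip. The bow (on either side of a stud) has its flared mouth 31 mm ahead of it, the throat 13.5 mm ahead, a second pinch 14 mm behind; between the pinches is the cradle for the 20 mm stud.
- clip1_bow (a joint): how far clip 1's springy bow leg is bent away from its straight leg, rad: 0 relaxed, 0.07 to 0.11 while the throat rides over the stud, under 0.05 once it has sprung over. Pushing a clip home takes 5 to 10 N along the leg.
- clip2_loop (a point): middle (half-way up) of the coiled loop end, the part to hold, of R-clip 2: 5 mm steel wire, 129 mm long, lying flat; the coil has two turns, so is 10 mm high. x = along the straight leg to its tip, y = towards the bow leg. The loop's sides run along x from -11 to +11 mm, 19 mm over the outsides. The leg's axis is 7 mm to -y and 2.5 mm lower, its tapered 3 mm tip 109.5 mm ahead.
- clip2_seat (a point): the point on clip 2's straight leg that lies on the stud's axis when fully home: 69 mm ahead (+x), 7 mm to -y, 2.5 mm below the loop point, 40.5 mm behind the tip. The bow (on either side of a stud) has its flared mouth 31 mm ahead of it, the throat 13.5 mm ahead, a second pinch 14 mm behind; between the pinches is the cradle for the 20 mm stud.
- clip2_bow (a joint): how far clip 2's springy bow leg is bent away from its straight leg, rad: 0 relaxed, 0.07 to 0.11 while the throat rides over the stud, under 0.05 once it has sprung over. Pushing a clip home takes 5 to 10 N along the leg.
- tag_grip (a point): middle of the flat steel shank (40 mm along x, 16 mm wide in y, 10 mm thick) of the snap hook that carries the grey destination tag; lies flat, 166 mm long in all. x = towards the hook's nose, y = towards the gate's side, z up. The tag plate (52 by 36 by 4 mm) is behind the shank, 18 to 70 mm to -x.
- tag_opening (a point): middle of the snap hook's opening, 62 mm ahead (+x) of the shank's middle, same axes. Hook of 8 mm bar: the opening reaches 16 mm to -y (spine), 10 mm to +y (gate) and 26 mm to +x (inside of the nose). The 7 mm thick gate lies along x at 14 mm to +y, from its hinge 34 mm behind to its tip 11.5 mm ahead, where it meets the nose's fixed lip.
- gate (a joint): how far the sprung gate is pressed inward (to -y), rad: 0 shut, 0.75 at its stop; 2 to 5 N near its tip opens it. A bar pressed in within 8 mm (in x) of the opening's middle clears the nose's lip when 13 mm inside the gate's line (about 0.6 rad); the gate springs shut when the bar then moves on into the nose, 16 mm or more ahead of the middle.
- eye_bar (a point): on the upright 8 mm bar of the closed steel eye on the right-hand (-y) end of the case, 20 mm above the desk; axes as the case's. The bar stands 35 mm off the end wall; level legs with axes 8 and 56 mm above the desk join it to the wall, so a hook held flat goes round it between 12 and 52 mm above the desk.
- note_pad: yellow block of sticky notes, 76 by 76 by 14 mm, in front of the case; not part of the job, leave it alone; origin under its middle
- highlighter: yellow and grey highlighter pen, 120 by 22 by 15 mm, in front of the case; not part of the job, leave it alone; origin under its middle
Things that resemble listed ones, but are neither listed nor needed, are in the scene too. Leave any yellow look-alike of the part that bears tag_grip alone.

How it is judged:
On the way, in this order (a step that is already met when the one before it is completed fails the run):
1. every drive lies flat on the floor of the case (x of drive1_mid in the frame of case between -0.04 and 0.04 m and y of drive1_mid in the frame of case between -0.125 and 0.125 m and z of drive1_mid in the frame of case between 0.012 and 0.027 m and angle between the z axis of each of drive1_mid, drive2_mid, drive3_mid and the z axis of case, either way round below 0.15 rad and x of drive2_mid in the frame of case between -0.04 and 0.04 m and y of drive2_mid in the frame of case between -0.125 and 0.125 m and z of drive2_mid in the frame of case between 0.012 and 0.027 m and x of drive3_mid in the frame of case between -0.04 and 0.04 m and y of drive3_mid in the frame of case between -0.125 and 0.125 m and z of drive3_mid in the frame of case between 0.012 and 0.027 m), for 0.2 s.
2. the lid is shut (value of joint lid below 0.05 rad), for 0.2 s.
3. an R-clip is sprung home on each stud ((((x of stud_left_hole in the frame of clip1_seat between -0.006 and 0.006 m and y of stud_left_hole in the frame of clip1_seat between -0.0045 and 0.0045 m and z of stud_left_hole in the frame of clip1_seat between -0.0045 and 0.0045 m and angle between the x axis of clip1_seat and the x axis of case, either way round below 0.3 rad and value of joint clip1_bow below 0.06 rad) and (x of stud_right_hole in the frame of clip2_seat between -0.006 and 0.006 m and y of stud_right_hole in the frame of clip2_seat between -0.0045 and 0.0045 m and z of stud_right_hole in the frame of clip2_seat between -0.0045 and 0.0045 m and angle between the x axis of clip2_seat and the x axis of case, either way round below 0.3 rad and value of joint clip2_bow below 0.06 rad)) or ((x of stud_right_hole in the frame of clip1_seat between -0.006 and 0.006 m and y of stud_right_hole in the frame of clip1_seat between -0.0045 and 0.0045 m and z of stud_right_hole in the frame of clip1_seat between -0.0045 and 0.0045 m and angle between the x axis of clip1_seat and the x axis of case, either way round below 0.3 rad and value of joint clip1_bow below 0.06 rad) and (x of stud_left_hole in the frame of clip2_seat between -0.006 and 0.006 m and y of stud_left_hole in the frame of clip2_seat between -0.0045 and 0.0045 m and z of stud_left_hole in the frame of clip2_seat between -0.0045 and 0.0045 m and angle between the x axis of clip2_seat and the x axis of case, either way round below 0.3 rad and value of joint clip2_bow below 0.06 rad)))), for 0.2 s.
At the end, for the whole second after the job is handed in: Drives flat on the case floor inside its walls; lid within 0.05 rad of shut; on each stud one R-clip, leg through the hole, seat point within 6 mm of the stud's axis, bow sprung back (under 0.06 rad); the eye's bar inside the snap hook, gate within 0.12 rad of shut; all at rest (all of step 1 and value of joint lid below 0.05 rad and (((x of stud_left_hole in the frame of clip1_seat between -0.006 and 0.006 m and y of stud_left_hole in the frame of clip1_seat between -0.0045 and 0.0045 m and z of stud_left_hole in the frame of clip1_seat between -0.0045 and 0.0045 m and angle between the x axis of clip1_seat and the x axis of case, either way round below 0.3 rad and value of joint clip1_bow below 0.06 rad) and (x of stud_right_hole in the frame of clip2_seat between -0.006 and 0.006 m and y of stud_right_hole in the frame of clip2_seat between -0.0045 and 0.0045 m and z of stud_right_hole in the frame of clip2_seat between -0.0045 and 0.0045 m and angle between the x axis of clip2_seat and the x axis of case, either way round below 0.3 rad and value of joint clip2_bow below 0.06 rad)) or ((x of stud_right_hole in the frame of clip1_seat between -0.006 and 0.006 m and y of stud_right_hole in the frame of clip1_seat between -0.0045 and 0.0045 m and z of stud_right_hole in the frame of clip1_seat between -0.0045 and 0.0045 m and angle between the x axis of clip1_seat and the x axis of case, either way round below 0.3 rad and value of joint clip1_bow below 0.06 rad) and (x of stud_left_hole in the frame of clip2_seat between -0.006 and 0.006 m and y of stud_left_hole in the frame of clip2_seat between -0.0045 and 0.0045 m and z of stud_left_hole in the frame of clip2_seat between -0.0045 and 0.0045 m and angle between the x axis of clip2_seat and the x axis of case, either way round below 0.3 rad and value of joint clip2_bow below 0.06 rad))) and x of eye_bar in the frame of tag_opening between -0.026 and 0.026 m and y of eye_bar in the frame of tag_opening between -0.016 and 0.009 m and z of eye_bar in the frame of tag_opening between -0.02 and 0.02 m and value of joint gate below 0.12 rad and linear speed of each of clip1, clip2, tag below 0.02 m/s); the robot touches nothing.
It fails at once if the note pad or the highlighter is pushed more than 40 mm aside (distance of any of note_pad, highlighter from where it was at the start of the episode above 0.04 m).
Of drive1, drive2, drive3 only 2 to 3 are there at a start; the rules pass over those that are not, and their reading is None.
At some moment in a run one of drive1, drive2, drive3, clip1, clip2, tag may be knocked a few centimetres aside while the robot is not near it.
It also fails if it takes over 208 s, if anything falls off the work surface, if the arm or the gripper's body presses on something with over 40 N, if the wrist force passes 120 N, or if a joint passes its speed limit or range.

## Working session

There is one attempt and no reset: what is moved stays moved. The work goes in short steps, Python scripts to look and compute and a tool call to move; the robot and the scene stay as the last step left them, time stands still between calls to the robot, and variables do not carry over. Pictures are saved under pics/ and viewed, and the job is handed in when it is done.

Besides the shell and the picture viewer there is one more tool, called after "Call:" as a command line: name --pt "numbers of a row" for each row, then --argument value for the rest. move_arm: Moves the arm, as the interface text tells. Its arguments: {"type":"object","properties":{"rows":{"type":"array"},"grip_force":{"type":"number"}},"required":["rows"]}

```bash
mkdir -p pics; cat > h.py <<'E'
import numpy as np,cv2
from station import monitor,snapshot,camera_params,ticket,spotter
def save(n,img,scale=1,crop=None):
    if crop: img=img[crop[1]:crop[3],crop[0]:crop[2]]
    if scale!=1: img=cv2.resize(img,None,fx=scale,fy=scale,interpolation=cv2.INTER_CUBIC)
    cv2.imwrite('pics/'+n+'.png',img[:,:,::-1])
def cam(name):
    p=camera_params(name);R=cv2.Rodrigues(np.array(p['rvec'],float))[0];return np.array(p['camera_matrix'],float),np.array(p['dist'],float),R,np.array(p['tvec'],float).ravel()
def cloud(name,d,c=None):
    K,D,R,t=c or cam(name)
    h,w=d.shape;u,v=np.meshgrid(np.arange(w),np.arange(h))
    n=cv2.undistortPoints(np.stack([u,v],-1).reshape(-1,1,2).astype(float),K,D).reshape(h,w,2)
    P=np.dstack([n[...,0]*d,n[...,1]*d,d])
    W=(P-t)@R
    W[d<=0]=np.nan
    return W
def ray(name,uv,z,c=None):
    K,D,R,t=c or cam(name)
    n=cv2.undistortPoints(np.array(uv,float).reshape(-1,1,2),K,D).reshape(-1,2)
    dirs=np.c_[n,np.ones(len(n))]@R; o=-R.T@t
    s=(z-o[2])/dirs[:,2]; return o+dirs*s[:,None]
def proj(name,X,c=None):
    K,D,R,t=c or cam(name)
    return cv2.projectPoints(np.array(X,float).reshape(-1,1,3),cv2.Rodrigues(R)[0],t,K,D)[0].reshape(-1,2)
E
python3 - <<'E'
from h import *
for n in('scene','top','wrist'):
    im,d=snapshot(n); save(n+'0',im); np.savez('s0_'+n,im=im,d=d,c=np.array(cam(n),dtype=object))
    p=camera_params(n);print(n,p['tvec'],p['camera_matrix'][0])
print(monitor.state())
E
```

```text
scene [ 0.4103291  -0.02564433  1.29923235] [424.86408916   0.         277.27089642]
top [-0.08022927  0.45677811  1.22490102] [425.10146786   0.         274.31562111]
wrist [-0.57364233 -0.04199287  0.3797351 ] [347.70589327   0.         277.51003856]
{'clock': 0.15, 'joints': array([ 1.00790277e+00,  1.58921705e-01,  1.59794064e+00,  1.68110358e-05,
        1.38616280e+00, -2.10100809e-01]), 'joint_velocities': array([ 1.82420954e-03, -1.72893435e-03, -2.79169813e-03,  1.32943090e-03,
        1.48666279e-03,  6.00291823e-05]), 'joint_efforts': array([ 2.25520616e-04, -3.96377850e+01, -3.31784642e+01, -2.23731768e-04,
        5.45788062e-03, -5.47536604e-05]), 'ee_pos': array([0.19844348, 0.53919119, 0.23053445]), 'orientation': array([ 1.75484494e-01,  9.84481934e-01, -6.60295749e-04, -2.77637486e-04]), 'wrist_force': array([ 0.0987398 ,  0.36867997, -0.19036987]), 'torque': array([ 0.00377115, -0.01703022,  0.05941371]), 'width': 0.08530285080503275}
```

View pics/scene0.png

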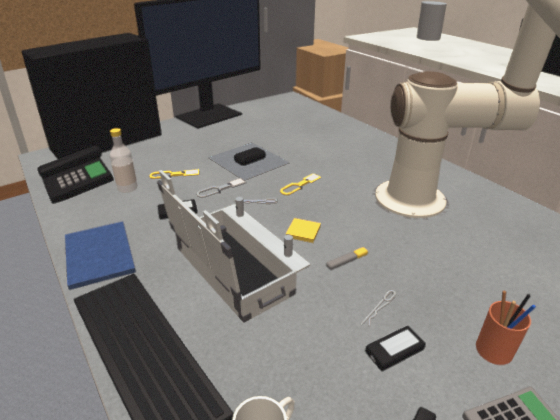

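View pics/top0.png

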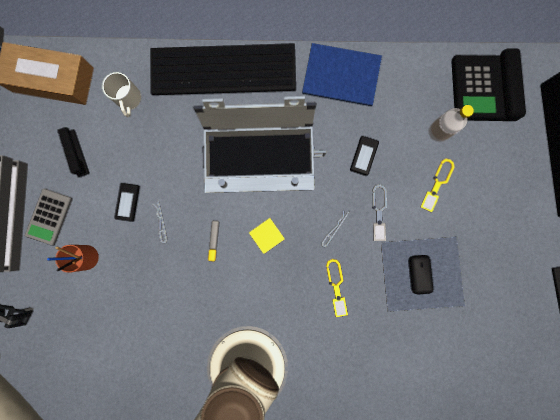

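View pics/wrist0.png

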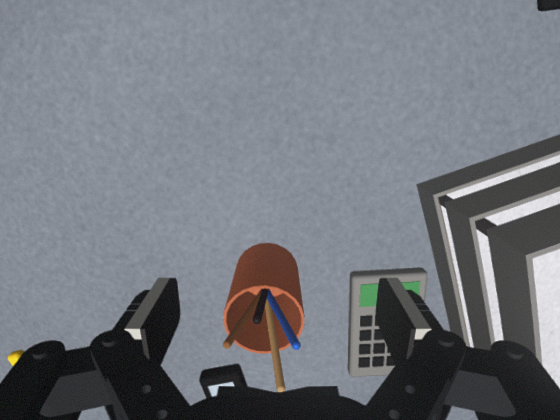

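Top view: case at (258,155) and lid behind it; drives at (127,202) and (365,155); clips at (162,222) and (336,228); silver tag at (380,213), with yellow look-alikes at (437,185) and (337,288). Pad is at (267,236), highlighter at (213,241). Black thing at (72,152) looks like a stapler.

```bash
python3 - <<'E'
from h import *
z=np.load('s0_top.npz',allow_pickle=True);im,d=z['im'],z['d'];c=tuple(z['c'])
c=cam('top');W=cloud('top',d,c)
save('topA',im,4,(100,80,250,270-20));save('topB',im,4,(200,85,400,235));save('topC',im,3.5,(310,150,470,320))
np.set_printoptions(precision=4,suppress=True)
for n,uv in dict(drA=(127,202),drB=(365,155),stapler=(72,152),desk=(300,330),caseL=(205,160),foam=(260,155),stl=(222,183),str=(295,182),eye=(320,154),lidtop=(255,104),tag=(380,213),clipA=(162,240),clipB=(330,240),pad=(267,236)).items(): print(n,W[uv[1],uv[0]],d[uv[1],uv[0]])
for q in('drive1_mid','clip1_loop','tag_grip','eye_bar','case'):
    for r in spotter.spot_in('top',q): print(q,r)
E
```

```text
drA [0.467  0.364  0.0203] 1.2531909
drB [ 0.6209 -0.3317  0.0235] 1.2485871
stapler [0.6048 0.5169 0.0562] 1.2326651
desk [ 0.1088 -0.1519  0.0005] 1.2306384
caseL [0.5877 0.1302 0.0676] 1.2115833
foam [ 0.6183 -0.0225  0.0075] 1.270937
stl [0.5153 0.0719 0.1188] 1.1530633
str [ 0.5222 -0.1257  0.1196] 1.1486366
eye [ 0.6239 -0.201   0.0119] 1.2631984
lidtop [ 0.7779 -0.0024 -0.0041] 1.2967663
tag [ 0.4526 -0.3797  0.0067] 1.2496687
clipA [0.3582 0.259  0.0083] 1.2534378
clipB [ 0.37   -0.2342  0.0092] 1.2430549
pad [ 0.3771 -0.0499  0.0126] 1.2441823
drive1_mid {'extent': [113.2, 181.0, 142.3, 221.3], 'p': 0.76}
clip1_loop {'extent': [195.4, 97.6, 318.3, 129.4], 'p': 0.56}
tag_grip {'extent': [423.8, 165.3, 454.6, 210.6], 'p': 0.97}
tag_grip {'extent': [371.4, 188.0, 386.4, 242.3], 'p': 0.81}
tag_grip {'extent': [323.1, 259.3, 348.8, 313.9], 'p': 0.75}
tag_grip {'extent': [151.5, 203.1, 166.2, 241.7], 'p': 0.66}
tag_grip {'extent': [351.2, 133.1, 373.7, 177.8], 'p': 0.34}
eye_bar {'extent': [193.0, 97.1, 326.5, 192.0], 'p': 0.66}
eye_bar {'extent': [250.8, 222.4, 285.1, 252.4], 'p': 0.65}
case {'extent': [194.9, 95.1, 323.6, 193.6], 'p': 0.83}
case {'extent': [161.0, 202.3, 165.8, 244.3], 'p': 0.42}
```

```bash
python3 - <<'E'
from h import *
from scipy.ndimage import label
c=cam('top');z=np.load('s0_top.npz',allow_pickle=True);W=cloud('top',z['d'],c)
Z=W[...,2]
# desk height stat
print(np.nanmedian(Z))
m=(Z>0.01)&(W[...,0]>0.2)
for lab,(u0,v0,u1,v1) in dict(drA=(110,175,148,228),drB=(340,130,390,180)).items():
    mm=np.zeros_like(m);mm[v0:v1,u0:u1]=m[v0:v1,u0:u1]
    pts=W[mm&(Z>0.014)]
    r=cv2.minAreaRect((pts[:,:2]*1000).astype(np.float32));print(lab,len(pts),r,np.median(pts[:,2]))
E
```

```text
-0.00010334493069032897
drA 690 ((467.8382568359375, 368.21331787109375), (57.09559631347656, 109.40062713623047), 82.83210754394531) 0.020396557659226877
drB 683 ((621.2566528320312, -330.7999267578125), (55.79590606689453, 110.32830047607422), 72.38227844238281) 0.02132109476686595
```

View pics/topB.png

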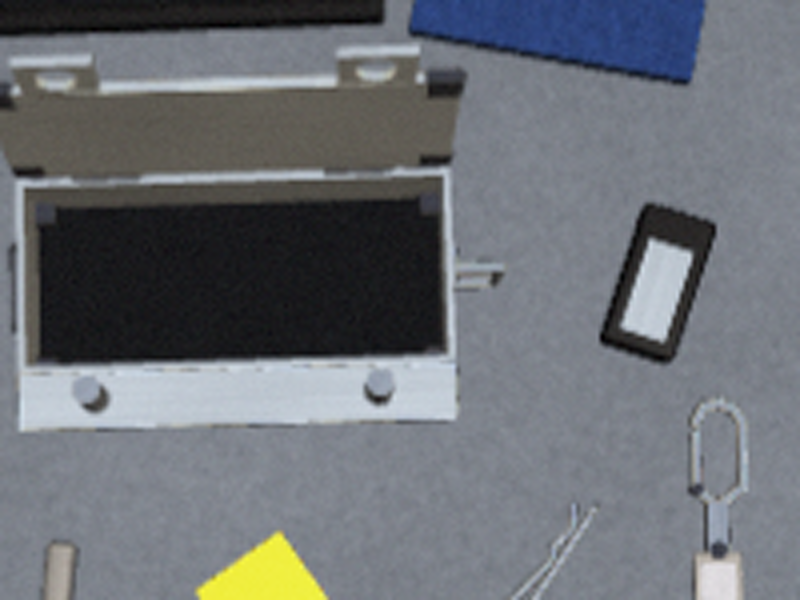

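View pics/topC.png

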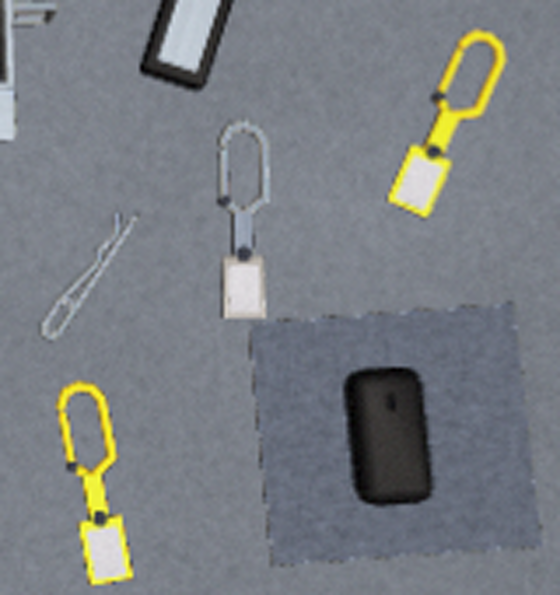

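View pics/topA.png

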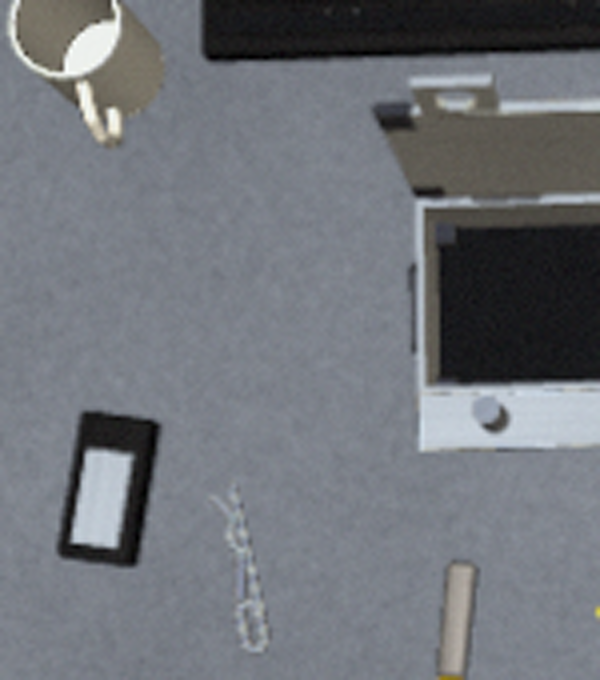

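```bash
python3 - <<'E'
from h import *
np.set_printoptions(precision=4,suppress=True)
c=cam('top');z=np.load('s0_top.npz',allow_pickle=True);W=cloud('top',z['d'],c);Z=W[...,2]
for lab,(u0,v0,u1,v1),zz in (('drA',(110,175,148,228),.014),('drB',(340,130,390,180),.014),('stL',(210,172,235,195),.112),('stR',(284,172,306,195),.112)):
    P=W[v0:v1,u0:u1].reshape(-1,3);P=P[P[:,2]>zz]
    mn=(P.min(0)+P.max(0))/2;
    q=P[:,:2]-P[:,:2].mean(0);w,V=np.linalg.eigh(q.T@q);l=V[:,1]; print(lab,len(P),P.mean(0),mn,'long yaw',np.degrees(np.arctan2(l[1],l[0])),np.sqrt(w/len(P)))
# case top rim points z ~0.07
P=W[85:200,190:330].reshape(-1,3);m=abs(P[:,2]-.07)<.006
r=cv2.minAreaRect((P[m&(P[:,0]<.71)][:,:2]*1000).astype(np.float32));print(r,cv2.boxPoints(r))
# lid angle
E
```

```text
drA 690 [0.4674 0.3675 0.0204] [0.4675 0.3686 0.0211] long yaw 172.92864796547403 [0.0159 0.0314]
drB 683 [ 0.6207 -0.3305  0.0212] [ 0.6209 -0.331   0.0214] long yaw 162.3699622580148 [0.0159 0.0312]
stL 45 [0.5174 0.0742 0.1188] [0.5168 0.074  0.119 ] long yaw 130.88942923563067 [0.005  0.0053]
stR 44 [ 0.5272 -0.1254  0.1187] [ 0.5267 -0.1257  0.1192] long yaw -151.7903698663955 [0.0048 0.0054]
((594.5191650390625, -39.26768493652344), (183.4407958984375, 344.99920654296875), 2.7580201625823975) [[ 494.6047  128.6187]
 [ 511.2054 -215.9809]
 [ 694.4337 -207.1541]
 [ 677.8329  137.4455]]
```

Call:
move_arm --pt "26.9 -17.1 -5 0 0 0.23 1" --pt "26.9 -17.1 -5 0 0 0.23 1" --pt "26.9 -17.1 -5 0 0 0.23 1" --pt "26.9 -17.1 -5 0 0 0.23 1" --pt "26.9 -17.1 -5 0 0 0.23 1" --pt "26.9 -17.1 -5 0 0 0.23 1" --pt "26.9 -17.1 -5 0 0 0.23 1" --pt "26.9 -17.1 -5 0 0 0.23 1" --pt "26.9 -17.1 -5 0 0 0.23 1" --pt "26.9 -17.1 -5 0 0 0.23 1" --pt "26.9 -17.1 -12 0 0 0.23 1" --pt "26.9 -17.1 -12 0 0 0.23 1"

```text
clock: 1.4
ee_pos: [0.4676, 0.3697, 0.1112]
orientation: [0.061, 0.998, 0.001, 0.001]
wrist_force: [-0.6, 0.1, -2.2]
width: 0.0852
```

```bash
python3 - <<'E'
from h import *
np.set_printoptions(precision=4,suppress=True)
s=monitor.state();print(s['clock'],s['ee_pos'],s['orientation'],s['joints'])
im,d=snapshot('wrist');c=cam('wrist');save('w1',im)
W=cloud('wrist',d,c);Z=W[...,2]
m=(abs(Z-.022)<.006)
print(m.sum());P=W[m];r=cv2.minAreaRect((P[:,:2]*1000).astype(np.float32));print(r,cv2.boxPoints(r))
E
```

```text
1.4 [0.4676 0.3697 0.1112] [0.0609 0.9981 0.0008 0.0011] [ 0.4663  0.3269  1.6452  0.0003  1.1667 -0.9826]
2345
((489.9379577636719, 321.5007629394531), (395.5218811035156, 163.2664337158203), 87.14177703857422) [[398.545  128.0565]
 [561.6083 119.9152]
 [581.3309 514.9451]
 [418.2676 523.0863]]
```

View pics/w1.png

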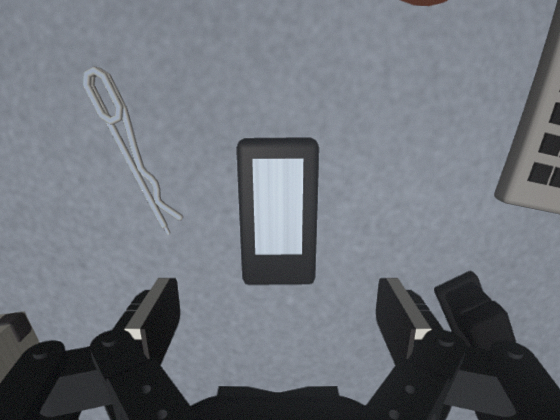

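```bash
python3 - <<'E'
from h import *
np.set_printoptions(precision=4,suppress=True)
print(ray('wrist',[(278,138),(242,211),(317,211),(278,284),(260,140),(278,211)],.022))
print(proj('wrist',[[.4676,.3697,.022]]), camera_params('wrist')['tvec'])
c=cam('wrist');print(-c[2].T@c[3])
E
```

```text
[[0.4069 0.373  0.022 ]
 [0.4526 0.3428 0.022 ]
 [0.4587 0.3935 0.022 ]
 [0.5112 0.3604 0.022 ]
 [0.4068 0.3614 0.022 ]
 [0.4555 0.3671 0.022 ]]
[[283.7931 227.1154]] [-0.4191 -0.3964  0.1342]
[0.3845 0.3765 0.2473]
```

```bash
python3 - <<'E'
from h import *
np.set_printoptions(precision=4,suppress=True)
im,d=snapshot('wrist');W=cloud('wrist',d)
for v in range(120,310,8): print(v,W[v,278],d[v,278])
E
```

```text
120 [0.3967 0.3742 0.0027] 0.23875266
128 [0.4021 0.3736 0.0027] 0.24042077
136 [0.4076 0.3729 0.0026] 0.24219559
144 [0.413  0.3722 0.003 ] 0.24351822
152 [0.4158 0.372  0.023 ] 0.22533745
160 [0.4209 0.3714 0.0238] 0.22615603
168 [0.4259 0.3708 0.0249] 0.22662501
176 [0.4311 0.3701 0.0253] 0.22791329
184 [0.4365 0.3695 0.0253] 0.22954291
192 [0.4419 0.3688 0.0251] 0.23138204
200 [0.4475 0.3681 0.0248] 0.23340608
208 [0.4529 0.3675 0.0254] 0.2345067
216 [0.4585 0.3668 0.0256] 0.23606065
224 [0.4645 0.3661 0.0248] 0.23861247
232 [0.4706 0.3653 0.0239] 0.24133384
240 [0.4759 0.3647 0.0256] 0.2413373
248 [0.4823 0.3639 0.0248] 0.244118
256 [0.4884 0.3632 0.0247] 0.24607357
264 [0.494  0.3625 0.026 ] 0.24658023
272 [0.5011 0.3617 0.0246] 0.25011146
280 [0.5076 0.3609 0.0243] 0.25236458
288 [0.5141 0.3601 0.0246] 0.25408697
296 [0.5343 0.3576 0.0023] 0.2815581
304 [0.5417 0.3567 0.0023] 0.28381178
```

```bash
python3 - <<'E'
from h import *
np.set_printoptions(precision=4,suppress=True)
print(monitor.state()['ee_pos'],monitor.state()['clock'])
im,d=snapshot('wrist');c=cam('wrist');W=cloud('wrist',d)
print(monitor.state()['ee_pos'])
g=im[:,278].mean(1);print([(v,int(g[v]),round(float(d[v,278]),3)) for v in list(range(130,160,2))+list(range(276,302,2))])
save('w2',im)
E
```

```text
[0.4627 0.3674 0.1058] 1.5
[0.4648 0.3684 0.1091]
[(130, 143, 0.244), (132, 142, 0.244), (134, 136, 0.245), (136, 136, 0.245), (138, 134, 0.244), (140, 132, 0.244), (142, 136, 0.246), (144, 144, 0.244), (146, 148, 0.246), (148, 34, 0.233), (150, 45, 0.23), (152, 52, 0.227), (154, 58, 0.227), (156, 66, 0.226), (158, 75, 0.226), (276, 50, 0.253), (278, 50, 0.253), (280, 52, 0.255), (282, 48, 0.255), (284, 47, 0.255), (286, 46, 0.257), (288, 47, 0.256), (290, 49, 0.256), (292, 48, 0.258), (294, 53, 0.26), (296, 147, 0.285), (298, 144, 0.285), (300, 144, 0.285)]
```

```bash
cat >> h.py <<'E'
def st():
    s=monitor.state();return round(s['clock'],2),np.round(s['ee_pos'],4),np.round(s['orientation'],4),np.round(s['wrist_force'],1),round(s['width'],4)
def wsnap():
    c=cam('wrist');im,d=snapshot('wrist');return im,d,c
E
python3 - <<'E'
from h import *
print(st())
E
```

```text
(1.55, array([0.4648, 0.3684, 0.1091]), array([ 0.0606,  0.9982, -0.0015, -0.0026]), array([-0.3, -0.2,  0.7]), 0.0853)
```

Call:
move_arm --pt "0.3 0 -4 0 0 0 1" --pt "0.3 0 -8 0 0 0 1" --pt "0.3 0 -10.4 0 0 0 1" --pt "0.3 0 -10.4 0 0 0 1" --pt "0.3 0 -10.4 0 0 0 1" --pt "0.3 0 -10.4 0 0 0 -1" --pt "0.3 0 -10.4 0 0 0 -1" --pt "0.3 0 -10.4 0 0 0 -1" --pt "0.3 0 -10.4 0 0 0 -1" --pt "0.3 0 -10.4 0 0 0 -1" --pt "0.3 0 -10.4 0 0 0 -1" --pt "0.3 0 -10.4 0 0 0 -1" --grip_force 40

```text
clock: 2.55
ee_pos: [0.4701, 0.3699, 0.0087]
orientation: [0.061, 0.998, 0.0, -0.0]
wrist_force: [-1.3, -0.0, 6.8]
width: 0.0546
```

Call:
move_arm --pt "0 0 4 0 0 0 -1" --pt "0 0 8 0 0 0 -1" --pt "0 0 12 0 0 0 -1" --pt "0 -3 15 0 0 0.05 -1" --pt "3 -7 16.5 0 0 0.17 -1" --pt "5 -11 16.5 0 0 0.17 -1" --pt "7 -15 16.5 0 0 0.17 -1" --pt "9 -19 16.5 0 0 0.17 -1" --pt "11 -23 16.5 0 0 0.17 -1" --pt "13 -27 16.5 0 0 0.17 -1" --pt "14.2 -30 16.5 0 0 0.17 -1" --pt "14.2 -32.6 16.5 0 0 0.17 -1" --pt "14.2 -32.6 14 0 0 0.17 -1" --pt "14.2 -32.6 10 0 0 0.17 -1" --pt "14.2 -32.6 10 0 0 0.17 -1" --pt "14.2 -32.6 10 0 0 0.17 -1"

```text
clock: 3.88
ee_pos: [0.6101, 0.044, 0.1071]
orientation: [-0.024, 1.0, 0.001, -0.003]
wrist_force: [-0.5, 0.6, -1.8]
width: 0.0543
```

```bash
python3 - <<'E'
from h import *
print(st())
im,d,c=wsnap();save('w3',im);print(st())
im,d=snapshot('top');save('t3',im,4,(180,85,330,200))
E
```

```text
(3.88, array([0.6101, 0.044 , 0.1071]), array([-2.430e-02,  9.997e-01,  5.000e-04, -2.700e-03]), array([-0.5,  0.6, -1.8]), 0.0543)
(3.93, array([0.6121, 0.0441, 0.1097]), array([-2.460e-02,  9.997e-01,  1.000e-04, -1.000e-04]), array([ 0.1,  0.1, -0.7]), 0.0546)
```

View pics/w3.png

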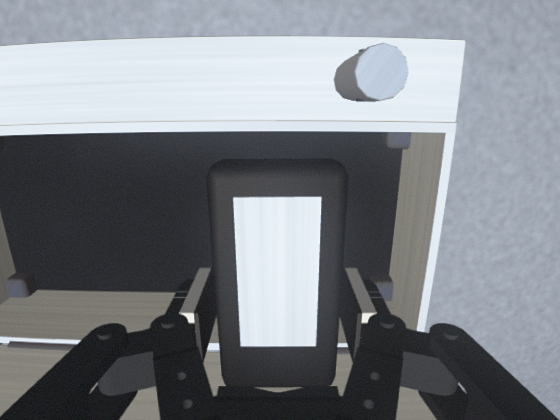

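View pics/t3.png

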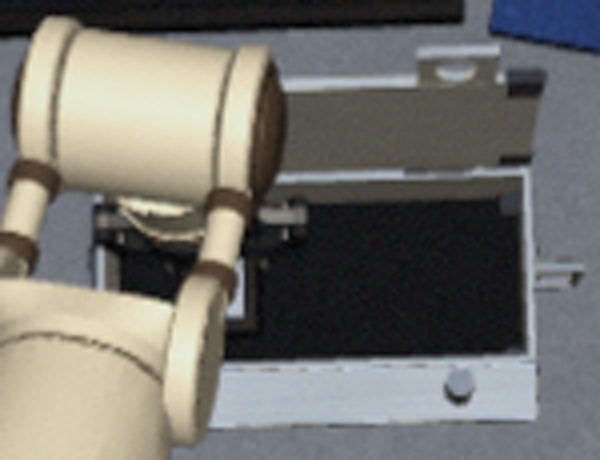

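Call:
move_arm --pt "0 0 -4 0 0 0 -1" --pt "0 0 -7 0 0 0 -1" --pt "0 0 -9.1 0 0 0 -1" --pt "0 0 -9.3 0 0 0 -1" --pt "0 0 -9.3 0 0 0 -1" --pt "0 0 -9.3 0 0 0 1" --pt "0 0 -9.3 0 0 0 1" --pt "0 0 -9.3 0 0 0 1" --pt "0 0 -9.3 0 0 0 1" --pt "0 0 -6 0 0 0 1" --pt "0 0 -2 0 0 0 1" --pt "0 0 2 0 0 0 1" --pt "0 0 6 0 0 0 1" --pt "0 0 6 0 0 0 1"

```text
clock: 5.15
ee_pos: [0.6189, 0.0437, 0.1817]
orientation: [-0.025, 1.0, -0.001, 0.01]
wrist_force: [1.2, -0.6, 2.2]
width: 0.0854
```

```bash
python3 - <<'E'
from h import *
print(st())
im,d,c=wsnap();save('w4',im);print(st())
E
```

```text
(5.15, array([0.6189, 0.0437, 0.1817]), array([-0.0249,  0.9996, -0.0014,  0.0098]), array([ 1.2, -0.6,  2.2]), 0.0854)
(5.2, array([0.6172, 0.0438, 0.1775]), array([-0.0249,  0.9997, -0.001 ,  0.0073]), array([ 0.6, -0.2, -0.3]), 0.0854)
```

View pics/w4.png

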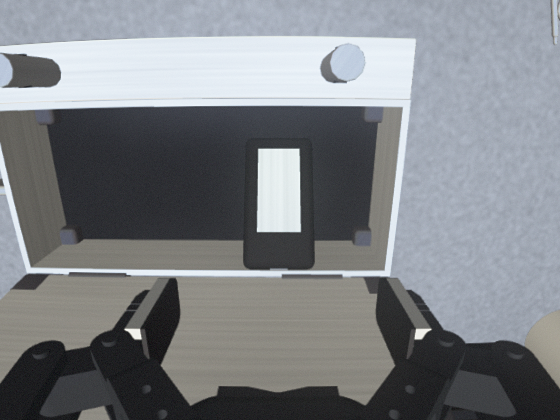

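```bash
python3 - <<'E'
from h import *
np.set_printoptions(precision=4,suppress=True)
im,d,c=wsnap();W=cloud('wrist',d,c)
for v in range(112,275,8): print(v,W[v,278],W[v,200], im[v,278].mean().round())
E
```

```text
112 [0.5513 0.0395 0.0092] [ 0.5544 -0.028   0.0093] 72.0
120 [0.5581 0.0399 0.009 ] [ 0.5612 -0.028   0.0095] 68.0
128 [0.5649 0.0402 0.0091] [ 0.568  -0.028   0.0103] 62.0
136 [0.5719 0.0406 0.0087] [ 0.5751 -0.0284  0.0088] 65.0
144 [0.5759 0.0408 0.0297] [ 0.582  -0.0283  0.01  ] 58.0
152 [0.5817 0.0411 0.0347] [ 0.5895 -0.0288  0.008 ] 166.0
160 [0.5878 0.0414 0.0375] [ 0.5964 -0.0285  0.0101] 238.0
168 [0.5934 0.0417 0.0426] [ 0.6037 -0.0286  0.01  ] 236.0
176 [nan nan nan] [ 0.6111 -0.0287  0.0101] 237.0
184 [0.6046 0.0422 0.0506] [ 0.6189 -0.0291  0.0093] 237.0
192 [0.61   0.0425 0.0549] [ 0.6265 -0.0292  0.0095] 237.0
200 [0.6162 0.0428 0.0564] [ 0.6344 -0.0294  0.0092] 238.0
208 [0.6212 0.0431 0.0611] [ 0.6423 -0.0296  0.0092] 236.0
216 [0.6266 0.0434 0.0647] [ 0.6505 -0.0299  0.0088] 236.0
224 [0.6322 0.0436 0.0675] [ 0.6582 -0.0298  0.01  ] 237.0
232 [0.6376 0.0439 0.0706] [ 0.6672 -0.0304  0.0085] 235.0
240 [0.6427 0.0442 0.0744] [ 0.675  -0.0303  0.0098] 61.0
248 [0.6484 0.0445 0.0765] [ 0.6806 -0.0291  0.0162] 60.0
256 [0.6528 0.0447 0.0815] [ 0.6795 -0.0251  0.0351] 59.0
264 [0.6581 0.045  0.0844] [ 0.6795 -0.0218  0.0504] 60.0
272 [0.6643 0.0453 0.0854] [ 0.6778 -0.0182  0.0674] 49.0
```

```bash
python3 - <<'E'
from h import *
np.set_printoptions(precision=4,suppress=True)
z=np.load('s0_top.npz',allow_pickle=True);W=cloud('top',z['d'],cam('top'))
for v in range(96,136,3): print(v,W[v,255],W[v,290])
print(st())
im,d,c=wsnap();W=cloud('wrist',d,c)
print(W[262:272:3,270:290:9])
P=W[100:275,225:325].reshape(-1,3);m=(P[:,2]>.02)&(abs(P[:,1]-.043)<.035)&(P[:,0]<.672)&(P[:,0]>.56)
P=P[m];A=np.c_[P[:,:2],np.ones(len(P))];k=np.linalg.lstsq(A,P[:,2],rcond=None)[0];print(k,np.degrees(np.arctan(k[0])),P.min(0),P.max(0))
E
```

```text
96 [ 0.8027 -0.0017 -0.0037] [ 0.8041 -0.1084 -0.0025]
99 [ 0.7916 -0.0023  0.0014] [ 0.7054 -0.106   0.2509]
102 [ 0.7837 -0.0023 -0.0027] [ 0.7877 -0.1088 -0.0089]
105 [ 0.7033 -0.0182  0.2082] [ 0.7034 -0.1067  0.2127]
108 [ 0.6978 -0.0179  0.2013] [ 0.7013 -0.1071  0.1957]
111 [ 0.6958 -0.0168  0.1833] [ 0.6995 -0.1074  0.1772]
114 [ 0.6941 -0.0155  0.1636] [ 0.6965 -0.1078  0.1615]
117 [ 0.6909 -0.0146  0.1478] [ 0.6944 -0.1082  0.142 ]
120 [ 0.6878 -0.0136  0.1306] [ 0.6934 -0.1086  0.118 ]
123 [ 0.6858 -0.0123  0.1092] [ 0.6896 -0.109   0.1024]
126 [ 0.6836 -0.0109  0.0872] [ 0.6872 -0.1094  0.0811]
129 [ 0.681  -0.0096  0.0657] [ 0.6823 -0.1097  0.0679]
132 [ 0.6765 -0.0087  0.0501] [ 0.682  -0.1103  0.0369]
135 [ 0.6767 -0.0065  0.0154] [ 0.68   -0.1108  0.0107]
(5.25, array([0.615 , 0.044 , 0.1739]), array([-0.0249,  0.9997, -0.0006,  0.0041]), array([-0.6,  0. , -0.3]), 0.0856)
[[[0.6534 0.0391 0.0813]
  [0.6535 0.0459 0.0807]
  [0.6527 0.0526 0.0814]]

 [[0.6556 0.0392 0.0821]
  [0.6545 0.0459 0.0836]
  [0.6548 0.0527 0.0822]]

 [[0.6579 0.0393 0.0824]
  [0.6571 0.0461 0.0833]
  [0.6566 0.0528 0.0836]]

 [[0.6594 0.0394 0.0844]
  [0.6592 0.0462 0.0842]
  [0.658  0.0528 0.0857]]]
[ 0.6488  0.0351 -0.3447] 32.97690913220909 [0.5731 0.0131 0.0261] [0.6647 0.0731 0.0866]
```

Call:
move_arm --pt "1.2 0 -3 0 0 0 1" --pt "1.2 0 -6 0 0 0 1" --pt "1.2 0 -9 0 0 0 1" --pt "1.2 0 -11.5 0 0 0 1" --pt "1.2 0 -12.6 0 0 0 1" --pt "1.2 0 -12.6 0 0 0 1" --pt "1.2 0 -12.6 0 0 0 1" --pt "1.2 0 -12.6 0 0 0 -1" --pt "1.2 0 -12.6 0 0 0 -1" --pt "1.2 0 -12.6 0 0 0 -1" --pt "1.2 0 -12.6 0 0 0 -1" --pt "1.2 0 -12.6 0 0 0 -1" --pt "1.2 0 -12.6 0 0 0 -1" --grip_force 30

```text
clock: 6.38
ee_pos: [0.6269, 0.0442, 0.0472]
orientation: [-0.025, 1.0, -0.0, 0.003]
wrist_force: [-0.3, 1.2, 6.2]
width: 0.0551
```

```bash
python3 - <<'E'
from h import *
print(st())
im,d,c=wsnap();save('w5',im)
E
```

```text
(6.38, array([0.6269, 0.0442, 0.0472]), array([-2.480e-02,  9.997e-01, -3.000e-04,  3.400e-03]), array([-0.3,  1.2,  6.2]), 0.0551)
```

View pics/w5.png

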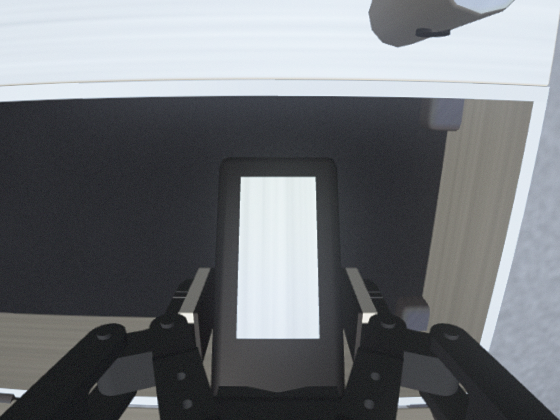

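Call:
move_arm --pt "0 0 1 0 0 0 -1" --pt "-0.8 0 2 0 0 0 -1" --pt "-1.6 0 2 0 0 0 -1" --pt "-1.6 0 2 0 0 0 -1" --pt "-1.6 0 0 0 0 0 -1" --pt "-1.6 0 -1 0 0 0 -1" --pt "-1.6 0 -1 0 0 0 -1"

```text
clock: 7.02
ee_pos: [0.6151, 0.0439, 0.0391]
orientation: [-0.024, 1.0, -0.001, 0.008]
wrist_force: [6.7, 0.5, 5.8]
width: 0.055
```

```bash
cat >> h.py <<'E'
def plane(W,u0,v0,u1,v1,zmin,zmax=.2,xr=(.5,.7)):
    P=W[v0:v1,u0:u1].reshape(-1,3);P=P[(P[:,2]>zmin)&(P[:,2]<zmax)&(P[:,0]>xr[0])&(P[:,0]<xr[1])]
    A=np.c_[P[:,:2],np.ones(len(P))];k=np.linalg.lstsq(A,P[:,2],rcond=None)[0]
    print('slope deg',np.degrees(np.arctan(k[:2])),'min',P.min(0),'max',P.max(0))
E
python3 - <<'E'
from h import *
np.set_printoptions(precision=4,suppress=True)
print(st())
im,d,c=wsnap();save('w6',im);W=cloud('wrist',d,c);plane(W,235,100,325,270,.025)
E
```

```text
(7.02, array([0.6151, 0.0439, 0.0391]), array([-0.0245,  0.9997, -0.0006,  0.0083]), array([6.7, 0.5, 5.8]), 0.055)
slope deg [-20.7828  -1.2944] min [0.5344 0.0212 0.025 ] max [0.6049 0.0619 0.0725]
```

View pics/w6.png

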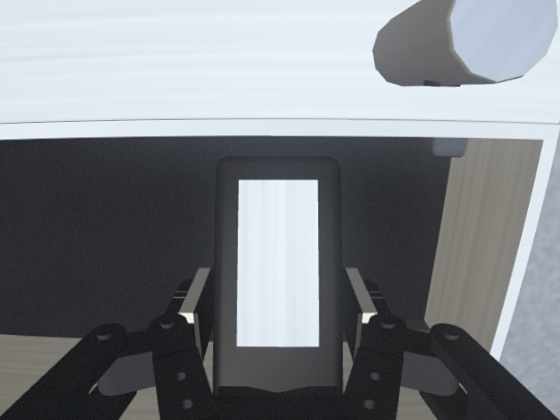

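```bash
python3 - <<'E'
from h import *
np.set_printoptions(precision=4,suppress=True)
im,d,c=wsnap();W=cloud('wrist',d,c);plane(W,245,170,315,380,.02)
for v in range(120,385,15): print(v,W[v,278])
print(st())
E
```

```text
slope deg [25.2153  1.3701] min [0.5637 0.0261 0.0306] max [0.6457 0.0594 0.0712]
120 [0.5406 0.0392 0.0698]
135 [0.5452 0.0395 0.07  ]
150 [0.5597 0.0402 0.0088]
165 [0.5626 0.0404 0.0316]
180 [0.5685 0.0407 0.0348]
195 [0.5747 0.041  0.0366]
210 [0.5802 0.0412 0.0404]
225 [0.5862 0.0415 0.0427]
240 [0.5921 0.0418 0.0452]
255 [0.5979 0.0421 0.0477]
270 [0.6033 0.0424 0.051 ]
285 [0.609  0.0427 0.0534]
300 [0.6142 0.0429 0.0568]
315 [0.6194 0.0432 0.0599]
330 [0.6249 0.0435 0.0626]
345 [0.6308 0.0438 0.0648]
360 [0.6367 0.0441 0.0669]
375 [0.6425 0.0444 0.0694]
(7.12, array([0.6141, 0.0439, 0.0391]), array([-0.0247,  0.9997, -0.0007,  0.007 ]), array([ 5.3, -0.2,  5.9]), 0.0552)
```

Call:
move_arm --pt "0 0 -0.5 0 0 0 -1" --pt "0 0 -1 0 0 0 -1" --pt "0 0 -1.5 0 0 0 -1" --pt "0 0 -2 0 0 0 -1" --pt "0 0 -2.4 0 0 0 -1" --pt "0 0 -2.6 0 0 0 -1" --pt "0 0 -2.6 0 0 0 -1"

```text
clock: 7.7
ee_pos: [0.6178, 0.0434, 0.0153]
orientation: [-0.025, 1.0, -0.001, 0.011]
wrist_force: [5.7, 0.1, 6.6]
width: 0.0552
```

```bash
python3 - <<'E'
from h import *
np.set_printoptions(precision=4,suppress=True)
im,d,c=wsnap();W=cloud('wrist',d,c);
for v in range(120,385,15): print(v,W[v,278])
print(st());save('w7',im)
E
```

```text
120 [0.5416 0.0387 0.0705]
135 [0.5452 0.0389 0.0699]
150 [0.558  0.0395 0.0156]
165 [0.561  0.0397 0.0307]
180 [0.5662 0.0399 0.0322]
195 [0.572  0.0402 0.0322]
210 [0.5779 0.0405 0.0323]
225 [0.5834 0.0408 0.0338]
240 [0.5903 0.0411 0.0322]
255 [0.5962 0.0414 0.0334]
270 [0.6029 0.0418 0.0335]
285 [0.6094 0.0421 0.034 ]
300 [0.6162 0.0424 0.0346]
315 [0.6234 0.0428 0.0348]
330 [0.6303 0.0431 0.0358]
345 [0.64   0.0436 0.0339]
360 [0.6478 0.044  0.0346]
375 [0.6557 0.0444 0.0355]
(7.75, array([0.6178, 0.0434, 0.0154]), array([-0.0245,  0.9996, -0.0012,  0.011 ]), array([ 7.1, -0.6,  6.3]), 0.0547)
```

View pics/w7.png

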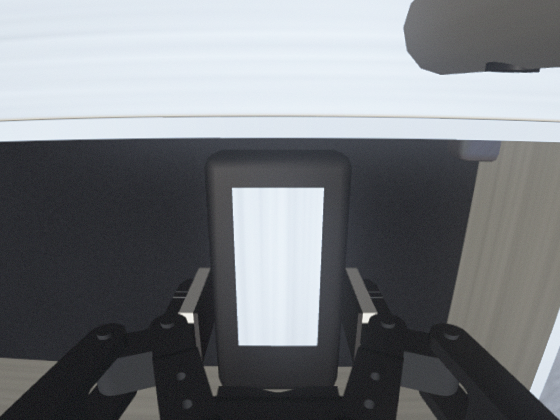

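Call:
move_arm --pt "0 0 0 0 0 0 1" --pt "0 0 0 0 0 0 1" --pt "0 0 0 0 0 0 1" --pt "0 0 0 0 0 0 1" --pt "0 0 4 0 0 0 1" --pt "0 0 8 0 0 0 1" --pt "0 0 12 0 0 0 1" --pt "0 0 15 0 0 0 1" --pt "0 0 15 0 0 0 1" --pt "0 0 15 0 0 0 1"

```text
clock: 8.58
ee_pos: [0.6189, 0.0433, 0.1676]
orientation: [-0.025, 1.0, -0.002, 0.013]
wrist_force: [0.1, 0.5, -1.6]
width: 0.0853
```

```bash
python3 - <<'E'
from h import *
np.set_printoptions(precision=4,suppress=True)
im,d,c=wsnap();W=cloud('wrist',d,c);
for v in range(100,285,12): print(v,W[v,278])
print(st());save('w8',im)
E
```

```text
100 [0.5427 0.0384 0.0707]
112 [0.5543 0.0389 0.0094]
124 [0.562  0.0393 0.0316]
136 [0.5711 0.0398 0.0325]
148 [0.5805 0.0402 0.0328]
160 [0.5904 0.0407 0.0311]
172 [0.6002 0.0412 0.0315]
184 [0.6105 0.0417 0.0309]
196 [0.6206 0.0422 0.0317]
208 [0.6309 0.0428 0.0324]
220 [0.6419 0.0433 0.0319]
232 [0.6533 0.0439 0.0311]
244 [0.665  0.0445 0.0304]
256 [0.6762 0.045  0.0317]
268 [0.6753 0.045  0.0551]
280 [0.6778 0.0452 0.0699]
(8.63, array([0.6174, 0.0435, 0.1652]), array([-0.0246,  0.9996, -0.0012,  0.0108]), array([-1.2,  0.1, -1.4]), 0.0854)
```

View pics/w8.png

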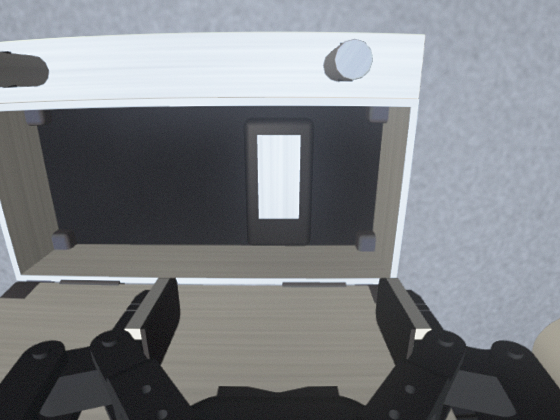

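Call:
move_arm --pt "0 -4 1 0 0.02 -0.1 1" --pt "0 -8 1 0 0.02 -0.2 1" --pt "0 -12 1 0 0.02 -0.3 1" --pt "0.3 -16 1 0 0.02 -0.356 1" --pt "0.3 -20 1 0 0.02 -0.356 1" --pt "0.3 -24 1 0 0.02 -0.356 1" --pt "0.3 -28 1 0 0.02 -0.356 1" --pt "0.3 -32 1 0 0.02 -0.356 1" --pt "0.3 -35 0 0 0.02 -0.356 1" --pt "0.3 -37.4 -3 0 0.02 -0.356 1" --pt "0.3 -37.4 -6 0 0.02 -0.356 1" --pt "0.3 -37.4 -6 0 0.02 -0.356 1" --pt "0.3 -37.4 -6 0 0.02 -0.356 1" --pt "0.3 -37.4 -6 0 0.02 -0.356 1"

```text
clock: 9.8
ee_pos: [0.6205, -0.3296, 0.1052]
orientation: [0.152, 0.988, -0.002, 0.0]
wrist_force: [-0.0, 0.6, 0.2]
width: 0.0852
```

```bash
python3 - <<'E'
from h import *
np.set_printoptions(precision=4,suppress=True)
im,d,c=wsnap();W=cloud('wrist',d,c);
print(st());save('w9',im)
m=(W[...,2]>.015)&(W[...,2]<.035);m[:, :200]=0;m[:,360:]=0;m[330:]=0
P=W[m];q=P[:,:2]-P[:,:2].mean(0);w,V=np.linalg.eigh(q.T@q);l=V[:,1];print(P.mean(0),np.degrees(np.arctan2(l[1],l[0])),len(P))
r=cv2.minAreaRect((P[:,:2]*1000).astype(np.float32));print(r)
E
```

```text
(9.85, array([ 0.6213, -0.3301,  0.1068]), array([ 0.1522,  0.9883, -0.0032,  0.0013]), array([ 0.5, -0.5,  0.5]), 0.0851)
[ 0.6178 -0.3287  0.0223] 162.4934879502588 11732
((622.3176879882812, -330.1247863769531), (56.322608947753906, 108.77898406982422), 72.56359100341797)
```

View pics/w9.png

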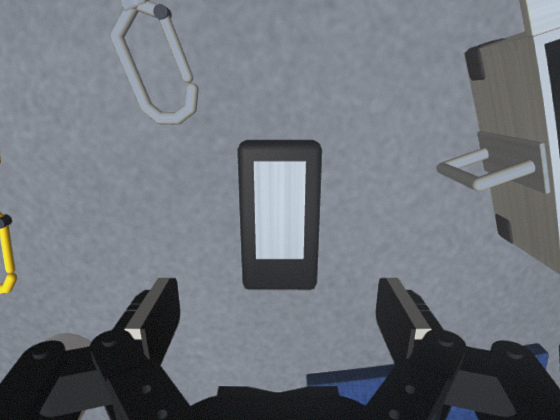

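Call:
move_arm --pt "0 0 -4 0 0 0 1" --pt "0 0 -8 0 0 0 1" --pt "0 0 -10.2 0 0 0 1" --pt "0 0 -10.2 0 0 0 1" --pt "0 0 -10.2 0 0 0 1" --pt "0 0 -10.2 0 0 0 -1" --pt "0 0 -10.2 0 0 0 -1" --pt "0 0 -10.2 0 0 0 -1" --pt "0 0 -10.2 0 0 0 -1" --pt "0 0 -10.2 0 0 0 -1" --pt "0 0 -10.2 0 0 0 -1" --pt "0 0 -10.2 0 0 0 -1" --grip_force 60

```text
clock: 10.85
ee_pos: [0.6239, -0.3315, 0.0091]
orientation: [0.152, 0.988, -0.005, 0.004]
wrist_force: [0.2, 0.9, 7.5]
width: 0.0539
```

Call:
move_arm --pt "0 0 2 0 0 0 -1" --pt "0 0 5 0 0 0 -1" --pt "0 0 9 0 0 0 -1" --pt "0 0 13 0 0 0 -1" --pt "0 3 15 0.01 0 0.1 -1" --pt "0 6 15 0.01 0 0.2 -1" --pt "0 9 15 0.01 0 0.3 -1" --pt "-0.5 12 15 0.01 0 0.355 -1" --pt "-1 15 15 0.01 0 0.355 -1" --pt "-1 18 15 0.01 0 0.355 -1" --pt "-1 21 15 0.01 0 0.355 -1" --pt "-1 23 15 0.01 0 0.355 -1" --pt "-1 24.5 14 0.01 0 0.355 -1" --pt "-1 24.5 12 0.01 0 0.355 -1" --pt "-1 24.5 10.5 0.01 0 0.355 -1" --pt "-1 24.5 10 0.01 0 0.355 -1" --pt "-1 24.5 10 0.01 0 0.355 -1" --pt "-1 24.5 10 0.01 0 0.355 -1"

```text
clock: 12.35
ee_pos: [0.6141, -0.087, 0.1094]
orientation: [-0.024, 1.0, 0.001, 0.004]
wrist_force: [-0.4, 0.4, -2.7]
width: 0.0542
```

```bash
python3 - <<'E'
from h import *
np.set_printoptions(precision=4,suppress=True)
im,d,c=wsnap();W=cloud('wrist',d,c);
for v in range(130,390,20): print(v,W[v,278])
print(st());save('w10',im)
E
```

```text
130 [ 0.5503 -0.0909  0.0689]
150 [ 0.5698 -0.0897  0.0088]
170 [ 0.5601 -0.0907  0.1219]
190 [ 0.5675 -0.0903  0.1233]
210 [ 0.576  -0.0899  0.1221]
230 [ 0.5837 -0.0895  0.1238]
250 [ 0.5926 -0.089   0.1234]
270 [ 0.6017 -0.0886  0.1234]
290 [ 0.6111 -0.0881  0.1236]
310 [ 0.6206 -0.0876  0.1243]
330 [ 0.6312 -0.0871  0.1241]
350 [ 0.6432 -0.0865  0.123 ]
370 [ 0.6553 -0.0859  0.1228]
(12.4, array([ 0.6146, -0.0872,  0.1102]), array([-0.0244,  0.9997,  0.0008,  0.0051]), array([ 0.1, -0.4, -1.4]), 0.0542)
```

View pics/w10.png

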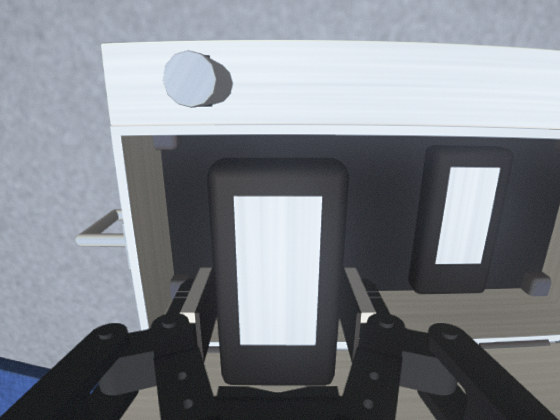

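Call:
move_arm --pt "-0.2 0 -2 0 0 0 -1" --pt "-0.2 0 -4 0 0 0 -1" --pt "-0.2 0 -6 0 0 0 -1" --pt "-0.2 0 -7.5 0 0 0 -1" --pt "-0.2 0 -8.5 0 0 0 -1" --pt "-0.2 0 -9.2 0 0 0 -1" --pt "-0.2 0 -9.4 0 0 0 -1" --pt "-0.2 0 -9.4 0 0 0 -1"

```text
clock: 13.07
ee_pos: [0.6135, -0.0877, 0.0183]
orientation: [-0.024, 1.0, 0.0, 0.006]
wrist_force: [-2.8, 1.4, 3.0]
width: 0.0539
```

```bash
python3 - <<'E'
from h import *
np.set_printoptions(precision=4,suppress=True)
im,d,c=wsnap();W=cloud('wrist',d,c);
for v in range(130,390,20): print(v,W[v,278])
print(st())
E
```

```text
130 [ 0.5406 -0.0924  0.0711]
150 [ 0.5458 -0.0921  0.0703]
170 [ 0.551  -0.0918  0.0703]
190 [ 0.5668 -0.0909  0.0326]
210 [ 0.5748 -0.0905  0.0326]
230 [ 0.5833 -0.0901  0.0323]
250 [ 0.5924 -0.0897  0.0315]
270 [ 0.6009 -0.0893  0.0326]
290 [ 0.6102 -0.0888  0.033 ]
310 [ 0.6207 -0.0883  0.0323]
330 [ 0.632  -0.0877  0.0313]
350 [ 0.6428 -0.0872  0.0318]
370 [ 0.6544 -0.0866  0.0322]
(13.12, array([ 0.6136, -0.0877,  0.0182]), array([-0.0243,  0.9997,  0.0004,  0.0059]), array([-4.1,  1.1,  5.6]), 0.0542)
```

Flat on the floor; open gently, then rise.

Call:
move_arm --pt "0 0 0 0 0 0 0.36" --pt "0 0 0 0 0 0 0.45" --pt "0 0 0 0 0 0 0.55" --pt "0 0 0 0 0 0 0.8" --pt "0 0 0 0 0 0 1" --pt "0 0 0 0 0 0 1" --pt "0 0 3 0 0 0 1" --pt "0 0 7 0 0 0 1" --pt "0 0 11 0 0 0 1" --pt "0 0 15 0 0 0 1" --pt "0 0 18 0 0 0 1" --pt "0 0 18 0 0 0 1" --pt "0 0 18 0 0 0 1"

```text
clock: 14.2
ee_pos: [0.6152, -0.0882, 0.2011]
orientation: [-0.024, 1.0, -0.001, 0.009]
wrist_force: [-0.7, -0.3, -0.6]
width: 0.0855
```

```bash
python3 - <<'E'
from h import *
np.set_printoptions(precision=4,suppress=True)
im,d,c=wsnap();W=cloud('wrist',d,c);
for v in range(100,285,15): print(v,W[v,278])
print(st(),monitor.state()['joints']);save('w11',im)
E
```

```text
100 [ 0.5388 -0.0928  0.0712]
115 [ 0.5498 -0.0923  0.0703]
130 [ 0.565  -0.0915  0.0323]
145 [ 0.5782 -0.0909  0.0322]
160 [ 0.5914 -0.0902  0.0333]
175 [ 0.6056 -0.0895  0.0314]
190 [ 0.6201 -0.0888  0.0306]
205 [ 0.6341 -0.0881  0.0325]
220 [ 0.6499 -0.0873  0.0304]
235 [ 0.6658 -0.0865  0.0296]
250 [ 0.6825 -0.0857  0.0284]
265 [ 0.6824 -0.0857  0.0604]
280 [ 0.6873 -0.0854  0.0785]
(14.25, array([ 0.6137, -0.0877,  0.1985]), array([-0.0244,  0.9997,  0.0002,  0.0063]), array([ 0. ,  0.2, -0.4]), 0.0856) [-0.339   0.2882  1.5108  0.0051  1.331  -1.9598]
```

View pics/w11.png

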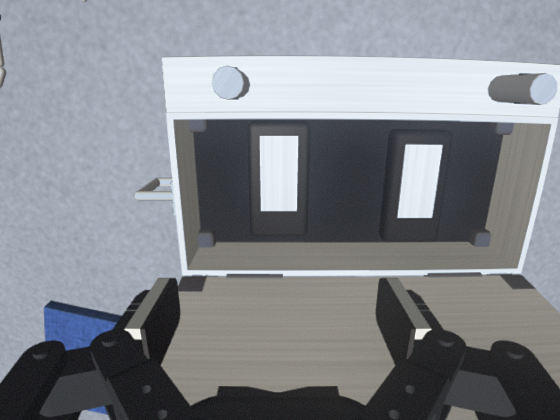

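Call:
move_arm --pt "0 0 4 0 0.01 0 -1" --pt "0 3 8 0 0.01 0 -1" --pt "0 6.7 10 0 0.01 0 -1" --pt "0 6.7 10 0 0.01 0 -1" --pt "4 6.7 10 0 0.01 0 -1" --pt "8 6.7 10 0 0.01 0 -1" --pt "12 6.7 10 0 0.01 0 -1" --pt "15.5 6.7 10 0 0.01 0 -1" --pt "15.5 6.7 10 0 0.01 0 -1" --pt "15.5 6.7 10 0 0.01 0 -1" --pt "15.5 6.7 10 0 0.01 0 -1"

```text
clock: 15.17
ee_pos: [0.7679, -0.0207, 0.2955]
orientation: [-0.024, 1.0, 0.001, -0.001]
wrist_force: [0.3, -0.4, 0.7]
width: 0.0001
```

```bash
python3 - <<'E'
from h import *
np.set_printoptions(precision=4,suppress=True)
im,d,c=wsnap()
print(st(),monitor.state()['joints']);save('w12',im)
im,d=snapshot('scene');save('sc12',im)
E
```

```text
(15.22, array([ 0.7678, -0.0207,  0.2977]), array([-0.0244,  0.9997,  0.0005,  0.0003]), array([ 0. ,  0.5, -0. ]), 0.0001) [-0.1841  0.6624  0.815   0.0011  1.6638 -1.8036]
```

View pics/sc12.png

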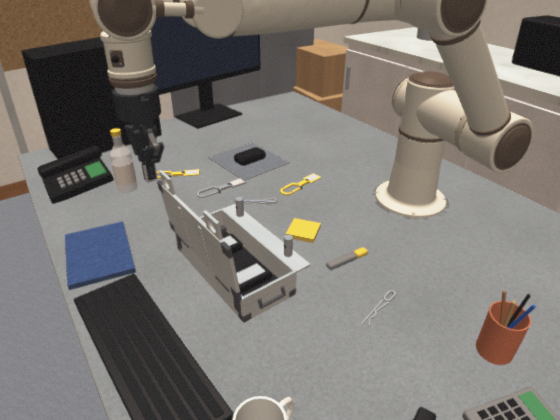

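Call:
move_arm --pt "0 0 -4 0 0 0 -1" --pt "0 0 -8 0 0 0 -1" --pt "0 0 -11.5 0 0 0 -1" --pt "0 0 -12 0 0 0 -1" --pt "-2 0 -12 0 0 0 -1" --pt "-4 0 -12 0 0 0 -1" --pt "-5.5 0 -12 0 0 0 -1" --pt "-7 0 -11.5 0 0 0 -1" --pt "-8.7 0 -11 0 0 0 -1" --pt "-10 0 -11.1 0 0 0 -1" --pt "-11.1 0 -11.3 0 0 0 -1" --pt "-12.2 0 -11.7 0 0 0 -1" --pt "-13.2 0 -12.2 0 0 0 -1" --pt "-13.2 0 -12.2 0 0 0 -1"

```text
clock: 16.43
ee_pos: [0.6352, -0.021, 0.1804]
orientation: [-0.024, 1.0, -0.0, 0.003]
wrist_force: [-0.0, 0.4, -1.3]
width: -0.0003
```

```bash
python3 - <<'E'
from h import *
print(st())
im,d=snapshot('scene');save('sc13',im)
E
```

```text
(16.43, array([ 0.6352, -0.021 ,  0.1804]), array([-2.420e-02,  9.997e-01, -3.000e-04,  3.000e-03]), array([-0. ,  0.4, -1.3]), -0.0003)
```

View pics/sc13.png

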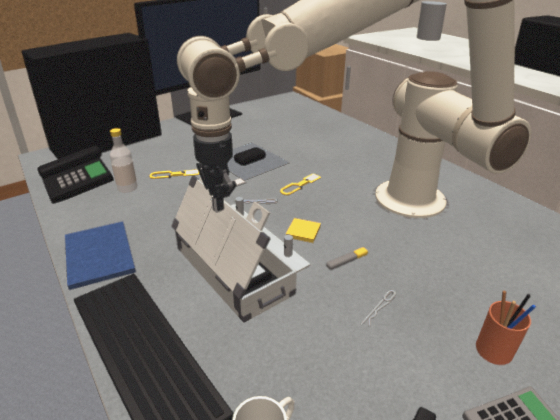

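Call:
move_arm --pt "-1 0 -0.9 0 0 0 -1" --pt "-2 0 -1.8 0 0 0 -1" --pt "-2.8 -0.1 -2.6 0 0 0 -1" --pt "-3.6 -0.2 -3.5 0 0 0 -1" --pt "-4.3 -0.2 -4.5 0 0 0 -1" --pt "-4.9 -0.3 -5.6 0 0 0 -1" --pt "-5.4 -0.3 -6.7 0 0 0 -1" --pt "-5.8 -0.3 -7.8 0 0 0 -1" --pt "-6 -0.3 -9 0 0 0 -1" --pt "-6.2 -0.3 -10 0 0 0 -1" --pt "-6.2 -0.3 -10.5 0 0 0 -1" --pt "-6.2 -0.3 -10.5 0 0 0 -1"

```text
clock: 17.48
ee_pos: [0.5739, -0.0239, 0.0783]
orientation: [-0.025, 1.0, -0.0, 0.002]
wrist_force: [-12.8, 1.3, 28.0]
width: -0.0
```

```bash
python3 - <<'E'
from h import *
print(st())
im,d=snapshot('scene');save('sc14',im)
E
```

```text
(17.48, array([ 0.5739, -0.0239,  0.0783]), array([-2.450e-02,  9.997e-01, -1.000e-04,  2.000e-03]), array([-12.8,   1.3,  28. ]), -0.0)
```

View pics/sc14.png

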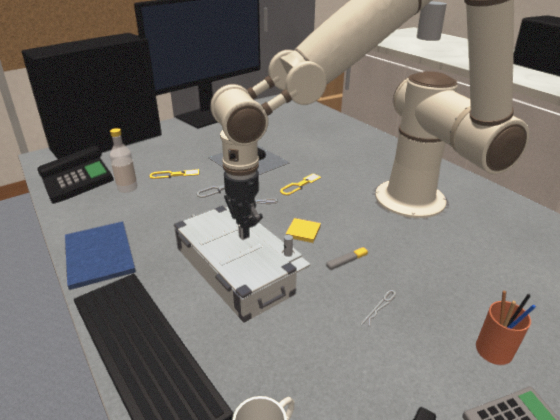

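Call:
move_arm --pt "0 0 4 0 0 0 -1" --pt "1 0 8 0 0 0 -1" --pt "2 0 12 0 0 0 -1" --pt "2 0 15 0 0 0 -1" --pt "2 0 15 0 0 0 -1" --pt "2 0 15 0 0 0 -1" --pt "2 0 15 0 0 0 -1"

```text
clock: 18.12
ee_pos: [0.5934, -0.0236, 0.2268]
orientation: [-0.025, 1.0, 0.0, 0.001]
wrist_force: [0.0, -0.4, -0.5]
width: -0.0002
```

```bash
python3 - <<'E'
from h import *
np.set_printoptions(precision=4,suppress=True)
print(st())
im,d,c=wsnap();save('w15',im);W=cloud('wrist',d,c)
np.savez('w15',im=im,d=d,W=W)
m=(W[...,2]>.112)&(W[...,2]<.13)
n,lab,sta,cen=cv2.connectedComponentsWithStats(m.astype(np.uint8))
for i in range(1,n):
    if sta[i,4]>100: P=W[lab==i];print(sta[i],P.mean(0),(P.min(0)+P.max(0))/2,np.ptp(P,axis=0))
print(st())
im,d=snapshot('top');W=cloud('top',d);save('t15',im)
E
```

```text
(18.12, array([ 0.5934, -0.0236,  0.2268]), array([-0.0246,  0.9997,  0.0002,  0.0011]), array([ 0. , -0.4, -0.5]), -0.0002)
[128 100  32  29 686] [ 0.5284 -0.1228  0.1195] [ 0.5285 -0.1238  0.1171] [0.0194 0.0201 0.0102]
[408 101  30  29 680] [0.5188 0.0741 0.1197] [0.5191 0.0751 0.1172] [0.0196 0.0194 0.0103]
(18.17, array([ 0.5929, -0.0236,  0.226 ]), array([-0.0245,  0.9997,  0.0004,  0.0003]), array([ 0.2, -0.1, -0.4]), 0.0003)
```

View pics/w15.png

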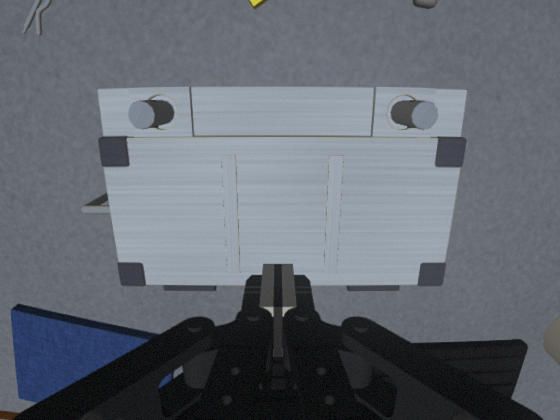

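View pics/t15.png

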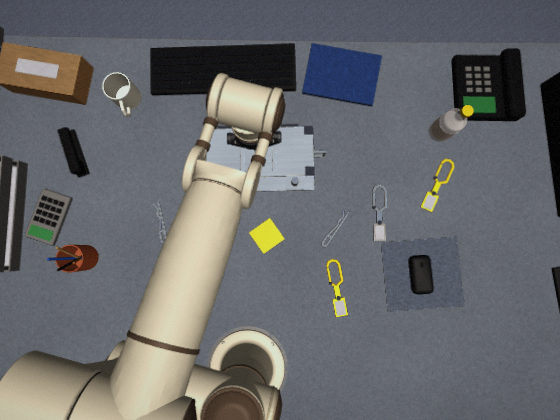

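Call:
move_arm --pt "-2 4 0 0 0 0 0.1" --pt "-4 8 0 0 0 0 0.1" --pt "-6 12 0 0 0 0 0.1" --pt "-8 15 0 0 0 0 0.1" --pt "-10 18 0 0 0 0 0.1" --pt "-12 21 -2 0 0 0 0.1" --pt "-14 24 -5 0 0 0 0.1" --pt "-16 27 -7 0 0 0 0.1" --pt "-16.3 28.4 -9 0 0 0 0.1" --pt "-16.3 28.4 -9 0 0 0 0.1" --pt "-16.3 28.4 -9 0 0 0 0.1" --pt "-16.3 28.4 -9 0 0 0 0.1"

```text
clock: 19.22
ee_pos: [0.43, 0.26, 0.1357]
orientation: [-0.024, 1.0, 0.0, -0.0]
wrist_force: [0.4, 0.6, 0.2]
width: 0.0469
```

```bash
python3 - <<'E'
from h import *
np.set_printoptions(precision=4,suppress=True)
print(st())
im,d,c=wsnap();save('w16',im);W=cloud('wrist',d,c)
np.savez('w16',im=im,d=d,W=W)
print(st())
E
```

```text
(19.22, array([0.43  , 0.26  , 0.1357]), array([-0.0245,  0.9997,  0.0002, -0.0001]), array([0.4, 0.6, 0.2]), 0.0469)
(19.27, array([0.4307, 0.2598, 0.1364]), array([-0.024 ,  0.9997,  0.0004,  0.0007]), array([0.9, 0.1, 0.6]), 0.0466)
```

View pics/w16.png

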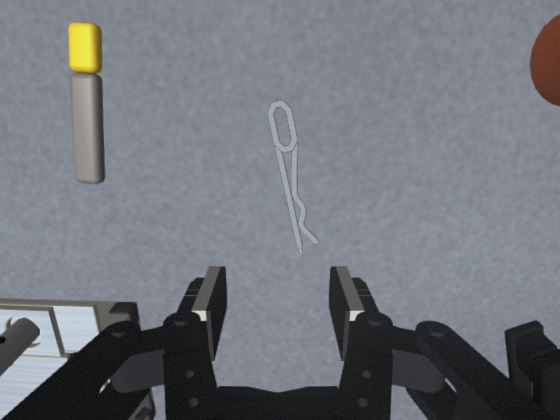

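```bash
cat > loc.py <<'E'
from h import *
np.set_printoptions(precision=4,suppress=True)
def segclip(im,d,c,roi):
    u0,v0,u1,v1=roi
    g=cv2.GaussianBlur(im,(0,0),.8).astype(float).mean(2)
    bg=cv2.medianBlur(im.mean(2).astype(np.uint8),41).astype(float)
    m=np.zeros(g.shape,np.uint8);m[v0:v1,u0:u1]=((g-bg)[v0:v1,u0:u1]>14)
    return m
E
python3 - <<'E'
from loc import *
z=np.load('w16.npz');im,d,W=z['im'],z['d'],z['W']
save('c16',im,4,(225,85,355,265))
print(ray('wrist',[(283,126),(300,252),(281,101),(286,152)],.005))
for uv in [(270,120),(296,130),(283,103),(290,200),(285,190),(200,150)]: print(uv,W[uv[1],uv[0]])
E
```

```text
[[0.3715 0.2603 0.005 ]
 [0.4771 0.2807 0.005 ]
 [0.353  0.2578 0.005 ]
 [0.3915 0.2637 0.005 ]]
(270, 120) [0.3662 0.2502 0.0105]
(296, 130) [ 0.3735  0.2708 -0.0005]
(283, 103) [0.3534 0.2592 0.01  ]
(290, 200) [0.4295 0.2692 0.005 ]
(285, 190) [0.4211 0.2646 0.0055]
(200, 150) [0.3927 0.195  0.0001]
```

View pics/c16.png

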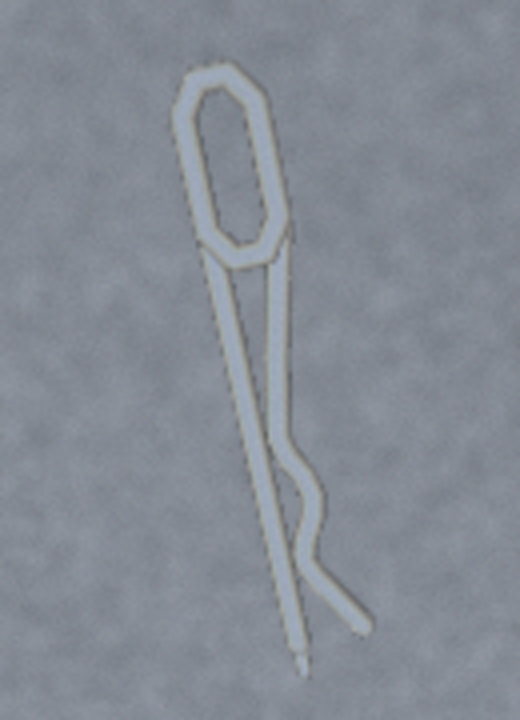

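```bash
python3 - <<'E'
from loc import *
c=cam('wrist');o=-c[2].T@c[3];print(o,st())
L=ray('wrist',[(283,126.75)],.010,c)[0];
a,b=ray('wrist',[(278.3,147.5),(299.5,247.5)],.005,c);t=ray('wrist',[(301.5,254)],.0025,c)[0]
dd=(b-a)[:2];yaw=np.arctan2(dd[1],dd[0]);e=dd/np.linalg.norm(dd);n=np.array([-e[1],e[0]])
print(L,a,b,t,np.degrees(yaw)); print('tip rel loop',(t-L)[:2]@e,(t-L)[:2]@n, 'leg off',(a-L)[:2]@n,(b-L)[:2]@n)
E
```

```text
[0.3504 0.2546 0.2793] (19.27, array([0.4307, 0.2598, 0.1364]), array([-0.024 ,  0.9997,  0.0004,  0.0007]), array([0.9, 0.1, 0.6]), 0.0466)
[0.3717 0.2602 0.01  ] [0.3882 0.2575 0.005 ] [0.4729 0.2799 0.005 ] [0.4801 0.2824 0.0025] 14.869129669513978
tip rel loop 0.11044446548807112 -0.006409206032496614 leg off -0.006884677792138037 -0.006884677792138038
```

Call:
move_arm --pt "-3 0 -3 0 0 0.1 0.1" --pt "-5.9 0 -6 0 0 0.21 0.1" --pt "-5.9 0 -9 0 0 0.21 0.1" --pt "-5.9 0 -11 0 0 0.21 0.1" --pt "-5.9 0 -12.5 0 0 0.21 0.1" --pt "-5.9 0 -13.2 0 0 0.21 0.1" --pt "-5.9 0 -13.2 0 0 0.21 0.1" --pt "-5.9 0 -13.2 0 0 0.21 0.1"

```text
clock: 19.93
ee_pos: [0.3732, 0.2597, 0.0055]
orientation: [-0.128, 0.992, 0.001, 0.001]
wrist_force: [-0.3, -0.0, -0.1]
width: 0.047
```

```bash
python3 - <<'E'
from h import *
print(st())
im,d,c=wsnap();save('w17',im)
E
```

```text
(19.93, array([0.3732, 0.2597, 0.0055]), array([-1.281e-01,  9.918e-01,  7.000e-04,  1.500e-03]), array([-0.3, -0. , -0.1]), 0.047)
```

View pics/w17.png

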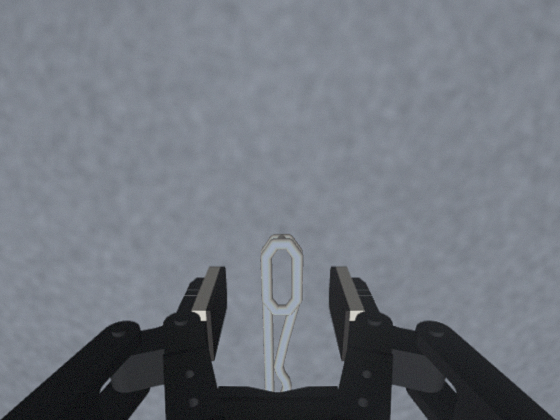

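Call:
move_arm --pt "0 0 -0.2 0 0 0 -1" --pt "0 0 -0.2 0 0 0 -1" --pt "0 0 -0.2 0 0 0 -1" --pt "0 0 -0.2 0 0 0 -1" --pt "0 0 -0.2 0 0 0 -1" --pt "0 0 -0.2 0 0 0 -1" --pt "0 0 2 0 0 0 -1" --pt "0 0 6 0 0 0 -1" --pt "0 0 9 0 0 0 -1" --pt "0 0 12 0 0 0 -1" --pt "0 0 12 0 0 0 -1" --pt "0 0 12 0 0 0 -1" --grip_force 80

```text
clock: 20.98
ee_pos: [0.375, 0.2606, 0.128]
orientation: [-0.128, 0.992, 0.001, 0.004]
wrist_force: [-0.7, 0.4, -1.0]
width: 0.0147
```

```bash
python3 - <<'E'
from h import *
print(st())
im,d,c=wsnap();save('w18',im)
im,d=snapshot('scene');save('s18',im,3,(330,150,530,330))
E
```

```text
(20.98, array([0.375 , 0.2606, 0.128 ]), array([-0.1284,  0.9917,  0.0013,  0.0045]), array([-0.7,  0.4, -1. ]), 0.0147)
```

View pics/w18.png

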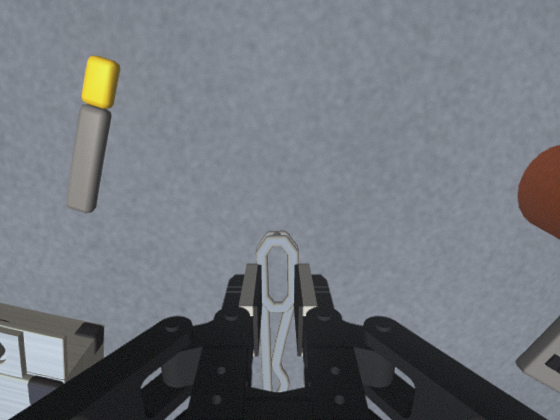

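View pics/s18.png

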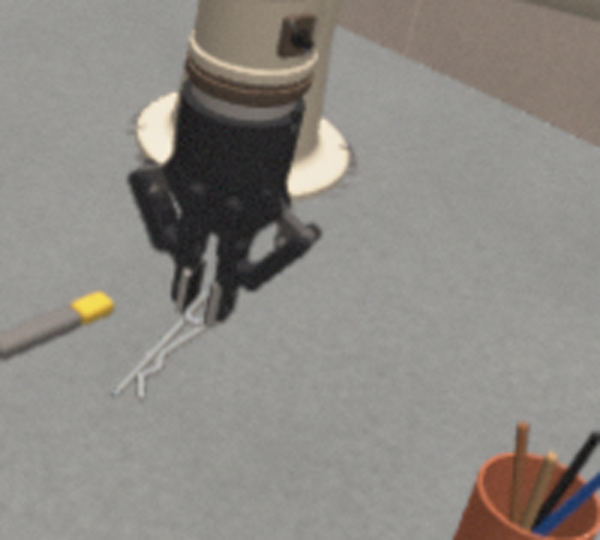

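```bash
cat >> loc.py <<'E'
from scipy.spatial.transform import Rotation as Ro
def held(n=4,tag='h'):
    Ws=[];
    for i in range(n):
        p=st();im,d,c=wsnap();W=cloud('wrist',d,c)
        s=monitor.state()
        Ws.append((W-p[1])@Ro.from_quat(p[2]).as_matrix())
    Ws=np.array(Ws);print(p)
    return im,np.nanmedian(Ws,0)
E
python3 - <<'E'
from loc import *
im,T=held(5)
np.savez('h19',im=im,T=T);save('w19',im,4,(240,215,320,400))
# tool-frame z along fingers; print points
for v in range(226,400,6):
    row=T[v,250:306]
    print(v,' '.join('%4.0f'%(1000*z) if np.isfinite(z) else '  nan' for z in row[::4,2]))
E
```

```text
(21.28, array([0.3725, 0.2596, 0.1244]), array([-0.1283,  0.9917,  0.0005,  0.0005]), array([ 0.6, -0. , -0.5]), 0.0141)
226  124  123  124  124  124  124  124  124  124  124  123  124  124  123
232  124  124  124  124  124    1    2    1    1    2  124  124  124  124
238  124  124  124    2   -4   -4   -4   -4   -4   -5    1  124  124  124
244  123  124    2   -3   -5   -5   -5   -5   -5   -5   -5    1  124  123
250  124  124   -3   -5   -5   -4  124  124  123   -5   -5   -5  124  124
256  124  124   -5   -5   -3  124  124  124  124  124   -5   -5   -4  124
262  123  124   -5   -5   -4  124  124  123  124  124   -5   -6   -4  124
268   -8   -7   -8   -5   -4  124  124  124  123  124   -5   -5   -8   -8
274  -13  -14  -14   -5   -4  124  124  124  124  123   -5   -5  -14  -14
280  -19  -19  -18   -5   -3  124  124  124  124  124   -4   -6  -19  -19
286  -24  -24  -23   -5   -5  123  123  124  124  124   -5   -7  -23  -24
292  -29  -28  -28   -5   -4  124  124  124  124  124   -4   -7  -29  -29
298  -33  -33  -29   -5   -5   -3  124  124  124   -4   -4   -9  -33  -32
304  -37  -37  -3
[... 466 characters left out ...]
   1    0  124  124  124  -38  -38
346  -46  -37  -35    1    0    2    3    0    1  123  124  124  -38  -38
352  -47  -37  -36    1    1    2    1   -0    1  123  124  124  -37  -37
358  -46  124  123    1    0    2    1    0  124  123  124  124  124  124
364  -46  124  123    1    0    2    0    0  123  124  123  124  124  124
370  -49  124  124    2    1    2    1    0    2  124  124  124  124  124
376  -51  124  124    2    0    2  124    1    1    2  124  124  124  123
382  -54  124  124  123    0    1  124  123    0    0  123  123  124  123
388  -74  -74  124  124    1    1  124    3    1    1  124  125  -74  -74
394  -76  -76  -76  -76  -75  -75  -76  -75  -76  -76  -76  -76  -76  -75
```

View pics/w19.png

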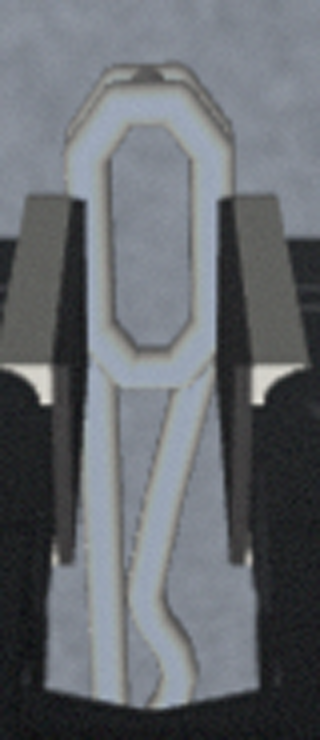

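```bash
python3 - <<'E'
from loc import *
T=np.load('h19.npz')['T']
def fit(T):
    # leg: pixel cols 255..275 rows 318..384, z in(-2,4), left component
    pts=[]
    for v in range(318,386):
        cols=[u for u in range(255,290) if abs(T[v,u,2])<.004]
        # first contiguous run
        run=[cols[0]]
        for u in cols[1:]:
            if u==run[-1]+1: run.append(u)
            else: break
        if 4<=len(run)<=13: pts.append(np.r_[T[v,run].mean(0),len(run)])
    return np.array(pts)
p=fit(T);print(len(p));k=np.polyfit(p[:,0],p[:,1],1);kz=np.polyfit(p[:,0],p[:,2],1)
print('x range',p[:,0].min(),p[:,0].max(),'y=',k,'z=',kz,p[::12])
# loop extents
m=(abs(T[...,2]+.0048)<.0012);m[:228]=0;m[318:]=0;m[:,:255]=0;m[:,:]*=True
P=T[m];print('loop',P.min(0),P.max(0),np.percentile(P[:,:2],[1,99],axis=0),(np.percentile(P[:,:2],[1,99],axis=0)).mean(0))
E
```

```text
64
x range -0.06467108960760448 -0.021338508538489682 y= [-0.0157 -0.0079] z= [-0.0124  0.0003] [[-0.0213 -0.0073  0.0005  9.    ]
 [-0.0286 -0.0076  0.0007 10.    ]
 [-0.036  -0.0072  0.0008 10.    ]
 [-0.0436 -0.0073  0.0009 10.    ]
 [-0.0544 -0.007   0.0012 10.    ]
 [-0.0623 -0.0068  0.0009  9.    ]]
loop [-0.0144 -0.0112 -0.006 ] [ 0.0236  0.0126 -0.0036] [[-0.0138 -0.0103]
 [ 0.0232  0.0095]] [ 0.0047 -0.0004]
```

Call:
move_arm --pt "0 0 4 0 -0.01 -0.1 -1" --pt "0 -2 7 0 -0.01 -0.22 -1" --pt "3 -5 7 0 -0.01 -0.22 -1" --pt "6 -7 7 0 -0.01 -0.22 -1" --pt "9 -9 7 0 -0.01 -0.22 -1" --pt "12 -11 7 0 -0.01 -0.22 -1" --pt "15 -14 7 0 -0.01 -0.22 -1" --pt "18 -16 7 0 -0.01 -0.22 -1" --pt "21 -18 7 0 -0.01 -0.22 -1" --pt "22 -18.5 6 0 -0.01 -0.22 -1" --pt "22 -18.5 5.5 0 -0.01 -0.22 -1" --pt "22 -18.5 5.5 0 -0.01 -0.22 -1" --pt "22 -18.5 5.5 0 -0.01 -0.22 -1" --pt "22 -18.5 5.5 0 -0.01 -0.22 -1"

```text
clock: 22.5
ee_pos: [0.5917, 0.0756, 0.1796]
orientation: [-0.019, 1.0, -0.0, 0.005]
wrist_force: [0.7, 0.2, -0.7]
width: 0.0144
```

```bash
cat >> loc.py <<'E'
def clipfit(T,verbose=1):
    pts=[]
    for v in range(318,386):
        cols=[u for u in range(255,290) if abs(T[v,u,2])<.005]
        if not cols: continue
        run=[cols[0]]
        for u in cols[1:]:
            if u==run[-1]+1: run.append(u)
            else: break
        if 4<=len(run)<=13: pts.append(T[v,run].mean(0))
    p=np.array(pts);k=np.polyfit(p[:,0],p[:,1],1);kz=np.polyfit(p[:,0],p[:,2],1)
    m=(abs(T[...,2]+.0048)<.0015);m[:228]=0;m[318:]=0;m[:,:255]=0;m[:,310:]=0
    P=T[m]
    print('leg y',k,'ztop',kz,'n',len(p),'loop x',np.percentile(P[:,0],[1,99]).mean())
    return k,kz
def studs(T,pose,W=None):
    R=Ro.from_quat(pose[2]).as_matrix();W=T@R.T+pose[1]
    m=(W[...,2]>.114)&(W[...,2]<.128)
    n,lab,sta,cen=cv2.connectedComponentsWithStats(m.astype(np.uint8))
    for i in range(1,n):
        if sta[i,4]>150 and sta[i,1]<200:
            P=W[lab==i];zt=np.median(P[:,2]);P=P[abs(P[:,2]-zt)<.002];(cx,cy),r=cv2.minEnclosingCircle((P[:,:2]*1000).astype(np.float32));print('stud px',cen[i],'mean',P.mean(0),'circ',cx,cy,r,'ztop',zt)
E
python3 - <<'E'
from loc import *
im,T=held(5);p=st();np.savez('h20',im=im,T=T);save('w20',im)
clipfit(T);studs(T,p);print(p)
E
```

```text
(22.7, array([0.5924, 0.0753, 0.1803]), array([-0.019 ,  0.9998, -0.0002,  0.0061]), array([-0.6, -0.6, -0.6]), 0.0147)
leg y [-0.0133 -0.0078] ztop [-0.014   0.0003] n 64 loop x 0.00447199328249909
stud px [284.6075 109.4579] mean [0.5193 0.0753 0.1203] circ 519.47705078125 75.2446517944336 9.900813102722168 ztop 0.12033464520154669
(22.75, array([0.5925, 0.0752, 0.1802]), array([-0.019 ,  0.9998, -0.0002,  0.0061]), array([ 0.3,  0.9, -0.9]), 0.0149)
```

View pics/w20.png

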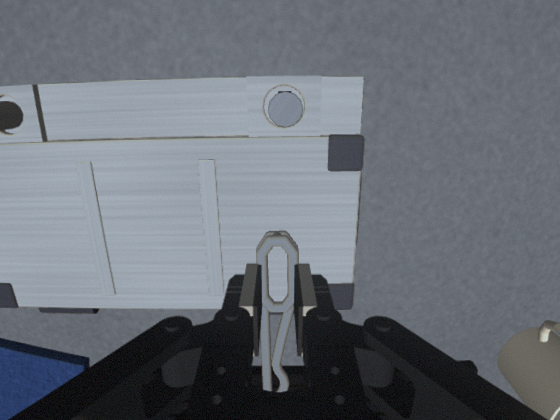

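```bash
python3 - <<'E'
from loc import *
p=st();R=Ro.from_quat(p[2]).as_matrix()
for n,x in(('seat',.0045-.069),('tip',.0045-.1095),('loop',.0045)):
    print(n,R@np.array([x,-.0078-.0133*x,.0003-.014*x+.0025]))
s=R@np.array([-.0645,-.0069,.0037]);print('TCP goal',np.array([.5194,.0752,.098])-s)
a=np.radians(2.8);g=np.array([.5194,.0752,.098])-s
for back in(.09,.06,.045,.03,.02,0): print(back,g-back*np.array([np.cos(a),np.sin(a),0]),(g-back*np.array([np.cos(a),np.sin(a),0])-p[1])*100)
E
```

```text
seat [ 0.0648 -0.0045 -0.0029]
tip [ 0.1052 -0.0024 -0.003 ]
loop [-0.0042 -0.008  -0.0028]
TCP goal [0.4546 0.0796 0.1009]
0.09 [0.3648 0.0752 0.1009] [-22.7748   0.0048  -7.9291]
0.06 [0.3947 0.0767 0.1009] [-19.7784   0.1514  -7.9291]
0.045 [0.4097 0.0774 0.1009] [-18.2802   0.2247  -7.9291]
0.03 [0.4247 0.0782 0.1009] [-16.782    0.2979  -7.9291]
0.02 [0.4347 0.0787 0.1009] [-15.7832   0.3468  -7.9291]
0 [0.4546 0.0796 0.1009] [-13.7856   0.4445  -7.9291]
```

Call:
move_arm --pt "-4 0 0 0 0 0 -1" --pt "-8 0 0 0 0 0 -1" --pt "-12 0 0 0 0 0 -1" --pt "-16 0 0 0 0 0 -1" --pt "-20 0 0 0 0 0 -1" --pt "-22.8 0 -1 0 0 0 -1" --pt "-22.8 0 -4 0 0 0 -1" --pt "-22.8 0 -7 0 0 0 -1" --pt "-22.8 0 -7.9 0 0 0 -1" --pt "-22.8 0 -7.9 0 0 0 -1" --pt "-22.8 0 -7.9 0 0 0 -1" --pt "-22.8 0 -7.9 0 0 0 -1" --pt "-22.8 0 -7.9 0 0 0 -1"

```text
clock: 23.83
ee_pos: [0.3661, 0.075, 0.1028]
orientation: [-0.019, 1.0, -0.0, 0.008]
wrist_force: [-0.9, -0.1, -0.7]
width: 0.0145
```

```bash
python3 - <<'E'
from loc import *
im,d=snapshot('scene');im,d=snapshot('scene');save('s21',im,4,(180,170,340,310))
im,T=held(3);clipfit(T);print(st())
E
```

```text
(24.03, array([0.3651, 0.0751, 0.1019]), array([-0.019 ,  0.9998, -0.0003,  0.0067]), array([-0.3,  0. , -1.3]), 0.0146)
leg y [-0.0136 -0.0078] ztop [-0.0121  0.0004] n 64 loop x 0.004527059591536395
(24.08, array([0.3649, 0.0751, 0.1017]), array([-0.019 ,  0.9998, -0.0003,  0.0065]), array([-0.5, -0.1, -1.2]), 0.0149)
```

View pics/s21.png

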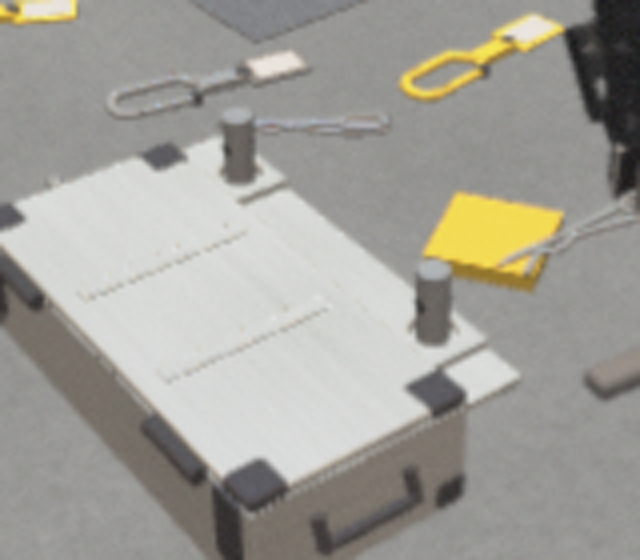

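Call:
move_arm --pt "1 0.05 -0.1 0 0 0 -1" --pt "2 0.1 -0.1 0 0 0 -1" --pt "2.8 0.14 -0.1 0 0 0 -1" --pt "3.4 0.17 -0.1 0 0 0 -1" --pt "3.9 0.2 -0.1 0 0 0 -1" --pt "4.3 0.22 -0.1 0 0 0 -1" --pt "4.7 0.24 -0.1 0 0 0 -1" --pt "4.7 0.24 -0.1 0 0 0 -1" --pt "4.7 0.24 -0.1 0 0 0 -1"

```text
clock: 24.83
ee_pos: [0.4118, 0.0775, 0.1006]
orientation: [-0.019, 1.0, -0.0, 0.006]
wrist_force: [-0.1, 0.1, -0.9]
width: 0.0146
```

```bash
python3 - <<'E'
from loc import *
im,T=held(3);clipfit(T);print(st())
im,d=snapshot('scene');save('s22',im,5,(260,190,350,270))
E
```

```text
(24.93, array([0.4116, 0.0775, 0.1005]), array([-0.019 ,  0.9998, -0.0003,  0.0063]), array([0.1, 0.2, 0. ]), 0.0143)
leg y [-0.0136 -0.0078] ztop [-0.0117  0.0004] n 64 loop x 0.004600038604688848
(24.98, array([0.4116, 0.0775, 0.1006]), array([-0.019 ,  0.9998, -0.0003,  0.0064]), array([-0.1,  0.1, -0.2]), 0.0149)
```

View pics/s22.png

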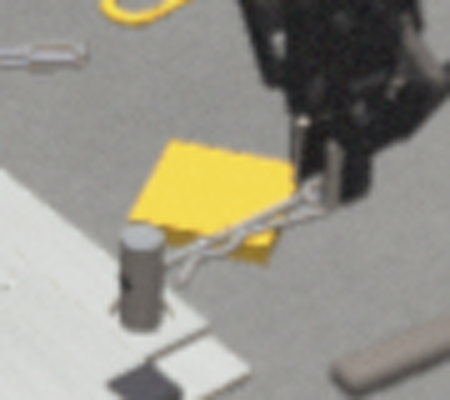

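Call:
move_arm --pt "0.6 0.03 0 0 0 0 -1" --pt "1.2 0.06 0 0 0 0 -1" --pt "1.8 0.09 0 0 0 0 -1" --pt "2.4 0.12 0 0 0 0 -1" --pt "3 0.15 0 0 0 0 -1" --pt "3.5 0.17 0 0 0 0 -1" --pt "3.9 0.19 0 0 0 0 -1" --pt "4.3 0.21 0 0 0 0 -1" --pt "4.4 0.21 0 0 0 0 -1" --pt "4.4 0.21 0 0 0 0 -1" --pt "4.4 0.21 0 0 0 0 -1"

```text
clock: 25.95
ee_pos: [0.455, 0.0805, 0.0999]
orientation: [-0.019, 1.0, 0.001, 0.005]
wrist_force: [-2.9, 3.9, -0.4]
width: 0.0146
```

```bash
python3 - <<'E'
from loc import *
im,T=held(3);clipfit(T);print(st());save('w23',im)
im,d=snapshot('scene');save('s23',im,5,(260,190,350,270))
E
```

```text
(26.05, array([0.455 , 0.0805, 0.1   ]), array([-0.0192,  0.9998,  0.0006,  0.0052]), array([-3.5,  5.1, -0.9]), 0.0147)
leg y [-0.1459 -0.0118] ztop [0.0443 0.0025] n 54 loop x 0.004508638292652439
(26.1, array([0.455 , 0.0805, 0.1   ]), array([-0.0192,  0.9998,  0.0006,  0.0052]), array([-3.7,  4.4, -0.4]), 0.0148)
```

View pics/s23.png

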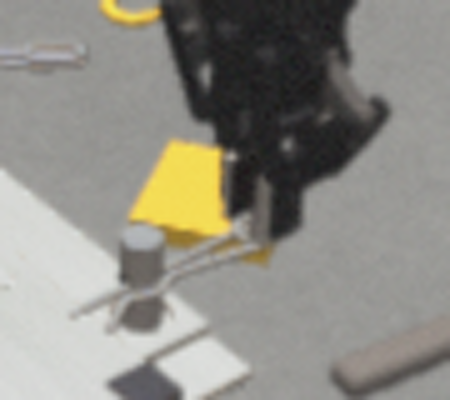

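View pics/w23.png

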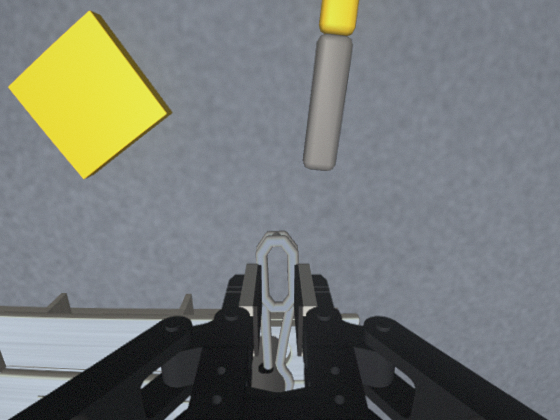

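Call:
move_arm --pt "0.1 0 0 0 0 0 -0.4" --pt "0.1 0 0 0 0 0 -0.2" --pt "0.1 0 0 0 0 0 0.1" --pt "0.1 0 0 0 0 0 0.1" --pt "0 0 3 0 0 0 0.1" --pt "2 0 6 0 0 0 0.1" --pt "5 0 9 0 0 0 0.1" --pt "8 0 9 0 0 0 0.1" --pt "11 0 9 0 0 0 0.1" --pt "11 0 9 0 0 0 0.1" --pt "11 0 9 0 0 0 0.1" --pt "11 0 9 0 0 0 0.1"

```text
clock: 27.15
ee_pos: [0.5646, 0.0804, 0.1896]
orientation: [-0.019, 1.0, 0.001, 0.005]
wrist_force: [-0.6, 0.2, -0.2]
width: 0.0472
```

```bash
python3 - <<'E'
from loc import *
print(st())
im,d,c=wsnap();np.savez('w24',im=im,W=cloud('wrist',d,c));save('w24',im);save('w24b',im,4,(200,0,400,150))
im,d=snapshot('scene');save('s24',im,5,(260,190,350,270))
E
```

```text
(27.15, array([0.5646, 0.0804, 0.1896]), array([-0.0191,  0.9998,  0.0005,  0.0047]), array([-0.6,  0.2, -0.2]), 0.0472)
```

View pics/w24.png

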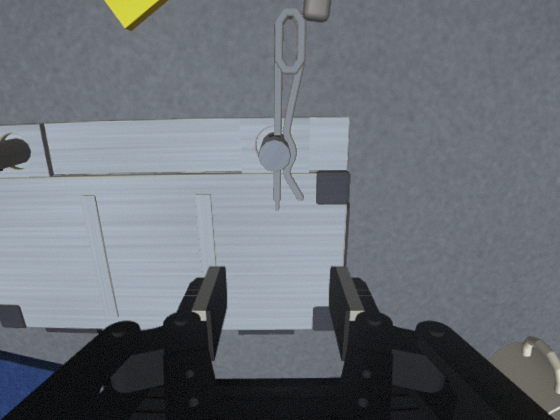

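View pics/s24.png

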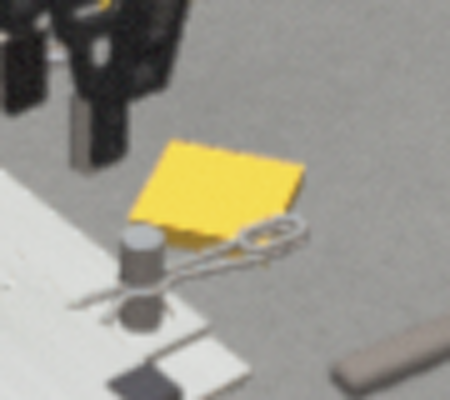

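```bash
python3 - <<'E'
from loc import *
c=cam('wrist');t=ray('wrist',[(277,208.5),(290,41),(279,75),(277,195)],.098,c);s=ray('wrist',[(274,152)],.12,c)[0]
z=np.load('w24.npz');save('w24c',z['im'],5,(240,0,340,220)[0:4] if 0 else (240,110,330,215))
a=np.radians(2.8);e=np.array([np.cos(a),np.sin(a)]);n=np.array([-e[1],e[0]])
for q in t: print(q,(q-s)[:2]@e,(q-s)[:2]@n)
print(s); W=z['W'];print(W[60,279],W[200,277],W[40,278],W[12,290],W[40,302])
E
```

```text
[0.5601 0.079  0.098 ] 0.04361140537461932 0.001378296028068549
[0.4506 0.0829 0.098 ] -0.0655289952702657 0.010564394878890663
[0.471  0.0769 0.098 ] -0.045480357852685095 0.0035775248713654758
[0.5501 0.0786 0.098 ] 0.03365699751741056 0.0014828181119768845
[0.5166 0.0755 0.12  ]
[0.4626 0.0764 0.1003] [0.5527 0.0786 0.1022] [0.4509 0.0753 0.0993] [0.4344 0.082  0.098 ] [0.4502 0.0901 0.0989]
```

View pics/w24c.png

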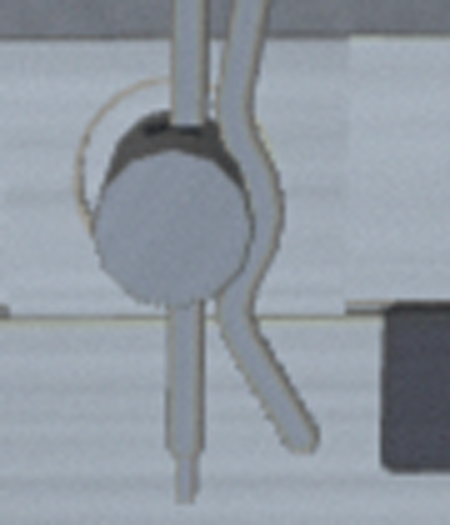

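Call:
move_arm --pt "-1 -4 2 0 0 0 0.1" --pt "-2 -8 2 0 0 0 0.1" --pt "-4 -12 2 0 0 0 0.1" --pt "-6 -15 2 0 0 0 0.1" --pt "-8 -18 2 0 0 0 0.1" --pt "-10 -21 0 0 0 0 0.1" --pt "-11.5 -24 -2 0 0 0 0.1" --pt "-11.5 -28 -4 0 0 0 0.1" --pt "-11.5 -31 -5 0 0 0 0.1" --pt "-11.5 -33 -5 0 0 0 0.1" --pt "-11.5 -33 -5 0 0 0 0.1" --pt "-11.5 -33 -5 0 0 0 0.1" --pt "-11.5 -33 -5 0 0 0 0.1" --pt "-11.5 -33 -5 0 0 0 0.1"

```text
clock: 28.42
ee_pos: [0.4493, -0.2482, 0.1403]
orientation: [-0.02, 1.0, 0.001, 0.005]
wrist_force: [-0.1, -0.2, -0.3]
width: 0.0468
```

```bash
python3 - <<'E'
from loc import *
im,d,c=wsnap();im,d,c=wsnap();print(st());W=cloud('wrist',d,c);np.savez('w25',im=im,W=W,K=c[0],D=c[1],R=c[2],t=c[3]);save('w25',im)
E
```

```text
(28.52, array([ 0.4494, -0.2484,  0.1403]), array([-0.02  ,  0.9998,  0.0004,  0.0052]), array([0.2, 0.3, 0.9]), 0.047)
```

View pics/w25.png

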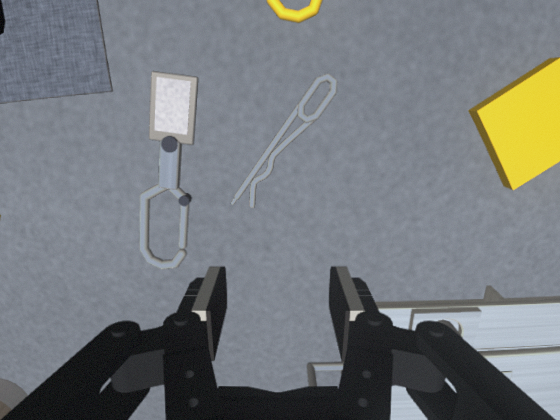

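```bash
python3 - <<'E'
from loc import *
z=np.load('w25.npz');save('c25',z['im'],5,(225,65,345,215));save('c25t',z['im'],4,(125,60,215,280))
E
```

```text
(no output)
```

View pics/c25.png

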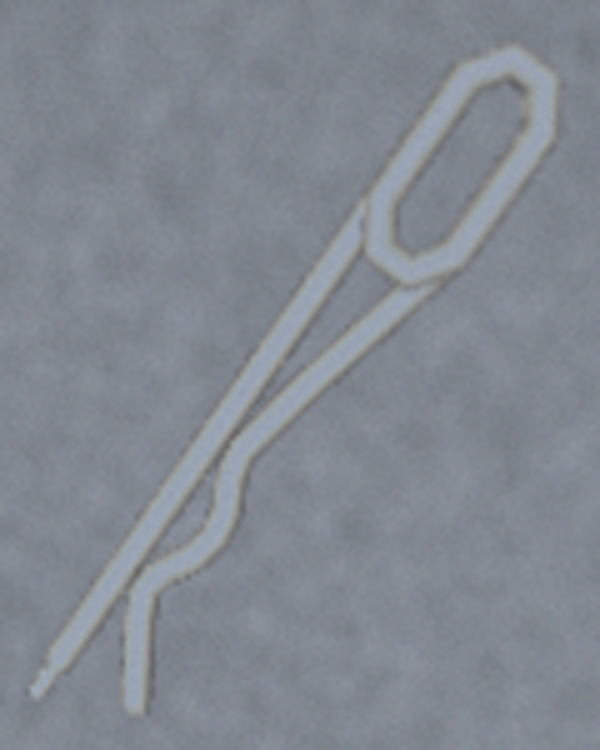

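View pics/c25t.png

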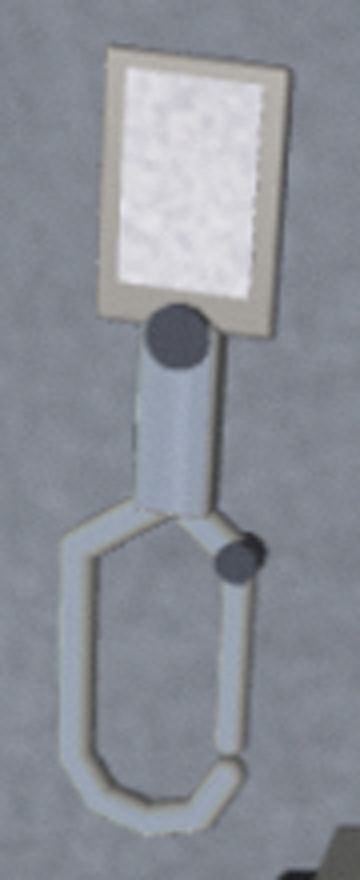

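```bash
python3 - <<'E'
from loc import *
z=np.load('w25.npz');c=(z['K'],z['D'],z['R'],z['t'])
L=ray('wrist',[(317.6,98.1)],.010,c)[0]
a,b=ray('wrist',[(297.4,108),(237.4,196.6)],.005,c);t=ray('wrist',[(232.4,203.6)],.0025,c)[0]
dd=(b-a)[:2];yaw=np.arctan2(dd[1],dd[0]);e=dd/np.linalg.norm(dd);n=np.array([-e[1],e[0]])
print(L,t,np.degrees(yaw)); print('tip rel loop',(t-L)[:2]@e,(t-L)[:2]@n, 'leg off',(a-L)[:2]@n)
# tag
uv=lambda x,y:(125+x/4,60+y/4)
W=z['W']
P=ray('wrist',[uv(178,337),uv(240,558),uv(230,745),uv(155,828),uv(78,650),uv(176,420),uv(109,45),uv(290,70)],.010,c);print(P)
for p in[uv(176,420),uv(178,337),uv(240,558),uv(78,650),uv(190,180),uv(230,650)]: print(W[int(p[1]),int(p[0])])
print(st(), monitor.state()['joints'])
E
```

```text
[ 0.3695 -0.2223  0.01  ] [ 0.4576 -0.287   0.0025] -32.08781184539134
tip rel loop 0.10902742320753758 -0.008006799934221112 leg off -0.007974029586713716
[[ 0.4083 -0.3356  0.01  ]
 [ 0.4532 -0.3252  0.01  ]
 [ 0.4955 -0.3294  0.01  ]
 [ 0.5165 -0.3473  0.01  ]
 [ 0.4749 -0.3608  0.01  ]
 [ 0.4249 -0.3369  0.01  ]
 [ 0.3545 -0.3461  0.01  ]
 [ 0.3581 -0.3123  0.01  ]]
[ 0.4247 -0.3366  0.0109]
[ 0.4081 -0.3359  0.0101]
[ 0.4527 -0.3251  0.0103]
[ 0.4744 -0.3612  0.0102]
[ 0.3785 -0.3326  0.0086]
[ 0.4729 -0.3285  0.0106]
(28.52, array([ 0.4494, -0.2484,  0.1403]), array([-0.02  ,  0.9998,  0.0004,  0.0052]), array([0.2, 0.3, 0.9]), 0.047) [-0.7454  0.0835  1.8669  0.0084  1.1843 -2.3593]
```

Call:
move_arm --pt "-2 0.6 -1 0 0.01 -0.12 0.1" --pt "-4 1.2 -3 0 0.01 -0.24 0.1" --pt "-6 1.8 -5 0 0.01 -0.36 0.1" --pt "-8 2.6 -7 0 0.01 -0.48 0.1" --pt "-8 2.6 -9 0 0.01 -0.6 0.1" --pt "-8 2.6 -9 0 0.01 -0.6 0.1" --pt "-8 2.6 -11 0 0.01 -0.6 0.1" --pt "-8 2.6 -12.6 0 0.01 -0.6 0.1" --pt "-8 2.6 -13.4 0 0.01 -0.6 0.1" --pt "-8 2.6 -13.4 0 0.01 -0.6 0.1" --pt "-8 2.6 -13.4 0 0.01 -0.6 0.1"

```text
clock: 29.43
ee_pos: [0.3701, -0.2227, 0.0071]
orientation: [0.275, 0.961, -0.001, 0.0]
wrist_force: [0.2, -0.3, 0.0]
width: 0.0468
```

```bash
python3 - <<'E'
from h import *
im,d,c=wsnap();print(st());save('w26',im)
E
```

```text
(29.48, array([ 0.3703, -0.223 ,  0.0074]), array([ 2.756e-01,  9.613e-01, -1.500e-03,  9.000e-04]), array([-0.6, -0. , -0.5]), 0.0469)
```

View pics/w26.png

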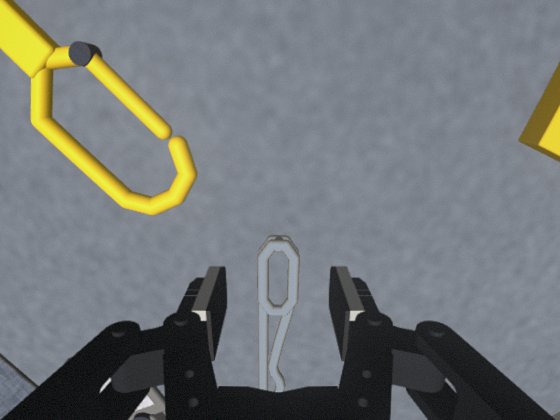

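Call:
move_arm --pt "0 0 -0.3 0 0 0 0.1" --pt "0 0 -0.3 0 0 0 0.1" --pt "0 0 -0.3 0 0 0 -1" --pt "0 0 -0.3 0 0 0 -1" --pt "0 0 -0.3 0 0 0 -1" --pt "0 0 -0.3 0 0 0 -1" --pt "0 0 -0.3 0 0 0 -1" --pt "0 0 -0.3 0 0 0 -1" --pt "0 0 2 0 0 0 -1" --pt "0 0 6 0 0 0 -1" --pt "0 0 10 0 0 0 -1" --pt "0 0 14 0 0 0 -1" --pt "0 0 18 0 0 0 -1" --pt "0 0 18 0 0 0 -1" --pt "0 0 18 0 0 0 -1" --grip_force 80

```text
clock: 30.73
ee_pos: [0.3716, -0.2244, 0.1902]
orientation: [0.276, 0.961, -0.003, 0.004]
wrist_force: [-0.5, 0.2, -1.1]
width: 0.0147
```

Call:
move_arm --pt "3 1.5 -0.5 0 0 0.12 -1" --pt "6 3 -0.5 0 0 0.24 -1" --pt "9 4.5 -0.5 0 0 0.36 -1" --pt "12 6 -0.5 0 0 0.48 -1" --pt "15 7.5 -0.5 0 0 0.6 -1" --pt "18 9 -0.5 0 0 0.6 -1" --pt "21 10.3 -0.5 0 0 0.6 -1" --pt "23 10.3 -0.5 0 0 0.6 -1" --pt "23 10.3 -0.5 0 0 0.6 -1" --pt "23 10.3 -0.5 0 0 0.6 -1" --pt "23 10.3 -0.5 0 0 0.6 -1" --pt "23 10.3 -0.5 0 0 0.6 -1"

```text
clock: 31.73
ee_pos: [0.6003, -0.1215, 0.184]
orientation: [-0.02, 1.0, -0.002, 0.003]
wrist_force: [-0.2, 0.3, -0.8]
width: 0.0151
```

```bash
python3 - <<'E'
from loc import *
im,d,c=wsnap()
im,T=held(5);p=st();np.savez('h27',im=im,T=T);save('w27',im)
k,kz=clipfit(T);studs(T,p);print(p)
R=Ro.from_quat(p[2]).as_matrix()
u=R@np.array([-1,-k[0],-kz[0]]);print('leg dir yaw',np.degrees(np.arctan2(u[1],u[0])),'pitch',u[2])
E
```

```text
(31.98, array([ 0.6012, -0.1217,  0.1854]), array([-0.0205,  0.9998, -0.002 ,  0.0045]), array([-0.3,  0.4, -1.2]), 0.0148)
leg y [ 0.0251 -0.0071] ztop [-0.0092  0.0003] n 61 loop x 0.0020685575865602972
stud px [280.6131 111.0339] mean [ 0.5292 -0.1242  0.1205] circ 529.3422241210938 -124.20874786376953 9.825090408325195 ztop 0.12056755492372193
(32.03, array([ 0.6014, -0.1216,  0.1854]), array([-0.0206,  0.9998, -0.002 ,  0.0045]), array([0.4, 0. , 0.1]), 0.0145)
leg dir yaw 0.9240130742234863 pitch -0.00015819377935260493
```

View pics/w27.png

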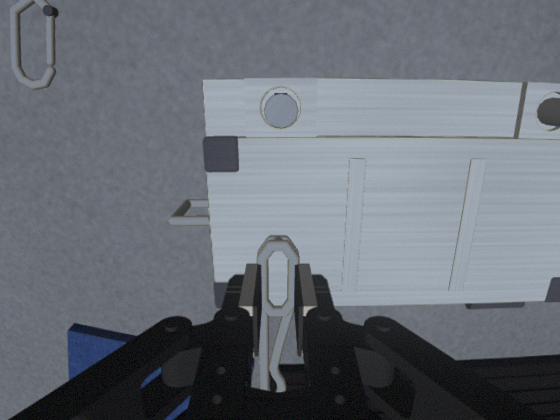

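```bash
python3 - <<'E'
from loc import *
p=st();R=Ro.from_rotvec([0,0,.033]).as_matrix()@Ro.from_quat(p[2]).as_matrix()
lx=.0021
f=lambda x:R@np.array([x,-.0071+.0251*x,.0003-.0092*x+.0025])
g=np.array([.5293,-.1242,.098])-f(lx-.069);print('goal',g,f(lx-.069),f(lx-.1095))
a=np.radians(2.84)
for b in(.09,.045,0): 
    q=g-b*np.array([np.cos(a),np.sin(a),0]);print(b,q,(q-p[1])*100)
E
```

```text
goal [ 0.4619 -0.1204  0.1008] [ 0.0674 -0.0038 -0.0028] [ 0.1079 -0.0018 -0.0028]
0.09 [ 0.372  -0.1249  0.1008] [-22.9385  -0.3253  -8.4618]
0.045 [ 0.417  -0.1226  0.1008] [-18.444   -0.1023  -8.4618]
0 [ 0.4619 -0.1204  0.1008] [-13.9495   0.1206  -8.4618]
```

Call:
move_arm --pt "-4 0 0 0 0 0.03 -1" --pt "-8 0 0 0 0 0.033 -1" --pt "-12 0 0 0 0 0.033 -1" --pt "-16 0 0 0 0 0.033 -1" --pt "-20 -0.2 0 0 0 0.033 -1" --pt "-22.9 -0.33 -1 0 0 0.033 -1" --pt "-22.9 -0.33 -4 0 0 0.033 -1" --pt "-22.9 -0.33 -7.5 0 0 0.033 -1" --pt "-22.9 -0.33 -8.5 0 0 0.033 -1" --pt "-22.9 -0.33 -8.5 0 0 0.033 -1" --pt "-22.9 -0.33 -8.5 0 0 0.033 -1" --pt "-22.9 -0.33 -8.5 0 0 0.033 -1" --pt "-22.9 -0.33 -8.5 0 0 0.033 -1"

```text
clock: 33.12
ee_pos: [0.3736, -0.1258, 0.102]
orientation: [-0.037, 0.999, -0.003, 0.006]
wrist_force: [-0.0, 0.4, -0.6]
width: 0.0144
```

```bash
python3 - <<'E'
from loc import *
im,d,c=wsnap()
im,T=held(2);k,kz=clipfit(T);p=st();print(p)
R=Ro.from_quat(p[2]).as_matrix();u=R@np.array([-1,-k[0],-kz[0]]);print('yaw',np.degrees(np.arctan2(u[1],u[0])),u[2])
E
```

```text
(33.22, array([ 0.3733, -0.1255,  0.1016]), array([-0.0372,  0.9993, -0.0027,  0.0056]), array([ 0.4, -0.3,  0.1]), 0.015)
leg y [ 0.0254 -0.0071] ztop [-0.0079  0.0003] n 61 loop x 0.002245012024503834
(33.27, array([ 0.3731, -0.1254,  0.1014]), array([-0.0372,  0.9993, -0.0026,  0.0054]), array([-0.1, -0. , -1.1]), 0.0152)
yaw 2.8073725701235213 0.0028078012233868255loc.py:17: RuntimeWarning: All-NaN slice encountered
  return im,np.nanmedian(Ws,0)
```

To back = 45 mm: from (0.3731,−0.1254,0.1014) to (0.417,−0.1226,0.1008).

Call:
move_arm --pt "1 0.07 -0.06 0 0 0 -1" --pt "2 0.13 -0.06 0 0 0 -1" --pt "2.8 0.18 -0.06 0 0 0 -1" --pt "3.4 0.22 -0.06 0 0 0 -1" --pt "3.9 0.25 -0.06 0 0 0 -1" --pt "4.3 0.28 -0.06 0 0 0 -1" --pt "4.6 0.29 -0.06 0 0 0 -1" --pt "4.6 0.29 -0.06 0 0 0 -1" --pt "4.6 0.29 -0.06 0 0 0 -1" --pt "4.6 0.29 -0.06 0 0 0 -1"

```text
clock: 34.1
ee_pos: [0.4188, -0.1224, 0.1007]
orientation: [-0.037, 0.999, -0.002, 0.005]
wrist_force: [-0.7, -0.4, -0.6]
width: 0.0149
```

```bash
python3 - <<'E'
from loc import *
print(st())
im,T=held(2);k,kz=clipfit(T)
E
```

```text
(34.1, array([ 0.4188, -0.1224,  0.1007]), array([-0.0371,  0.9993, -0.0025,  0.0052]), array([-0.7, -0.4, -0.6]), 0.0149)
(34.15, array([ 0.4188, -0.1224,  0.1007]), array([-0.0371,  0.9993, -0.0025,  0.0052]), array([-0.9, -0.6, -0.4]), 0.0149)
leg y [ 0.0253 -0.0071] ztop [-0.0077  0.0003] n 61 loop x 0.002139766244442117loc.py:17: RuntimeWarning: All-NaN slice encountered
  return im,np.nanmedian(Ws,0)
```

Free so far; on to goal (0.4619,−0.1204): +4.3, +0.2.

Call:
move_arm --pt "0.6 0.03 0 0 0 0 -1" --pt "1.2 0.06 0 0 0 0 -1" --pt "1.8 0.09 0 0 0 0 -1" --pt "2.4 0.12 0 0 0 0 -1" --pt "3 0.15 0 0 0 0 -1" --pt "3.5 0.17 0 0 0 0 -1" --pt "3.9 0.19 0 0 0 0 -1" --pt "4.3 0.2 0 0 0 0 -1" --pt "4.4 0.2 0 0 0 0 -1" --pt "4.4 0.2 0 0 0 0 -1" --pt "4.4 0.2 0 0 0 0 -1"

```text
clock: 35.12
ee_pos: [0.4624, -0.1196, 0.1001]
orientation: [-0.037, 0.999, -0.002, 0.004]
wrist_force: [-3.1, 5.0, -1.7]
width: 0.0148
```

```bash
python3 - <<'E'
from loc import *
print(st())
im,T=held(2);print(st());save('w28',im,5,(230,215,330,395)[:4] if 0 else (225,220,335,330))
im,d=snapshot('scene');save('s28',im,5,(210,170,320,270))
E
```

```text
(35.12, array([ 0.4624, -0.1196,  0.1001]), array([-0.0373,  0.9993, -0.0016,  0.0044]), array([-3.1,  5. , -1.7]), 0.0148)
(35.17, array([ 0.4624, -0.1197,  0.1002]), array([-0.0373,  0.9993, -0.0017,  0.0046]), array([-4. ,  3.9, -1.3]), 0.0146)
(35.22, array([ 0.4624, -0.1198,  0.1002]), array([-0.0373,  0.9993, -0.0018,  0.0047]), array([-2.6,  4. , -1.2]), 0.0148)loc.py:17: RuntimeWarning: All-NaN slice encountered
  return im,np.nanmedian(Ws,0)
```

View pics/s28.png

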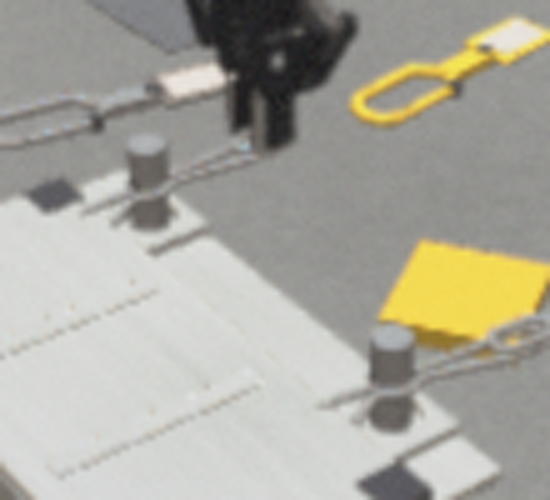

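Call:
move_arm --pt "0.1 0 0 0 0 0 -0.4" --pt "0.1 0 0 0 0 0 -0.2" --pt "0.1 0 0 0 0 0 0.1" --pt "0.1 0 0 0 0 0 0.1" --pt "0 0 3 0 0 0 0.1" --pt "2 0 6 0 0 0 0.1" --pt "5 0 9 0 0 0 0.1" --pt "8 0 9 0 0 0 0.1" --pt "11 0 9 0 0 0 0.1" --pt "11 0 9 0 0 0 0.1" --pt "11 0 9 0 0 0 0.1" --pt "11 0 9 0 0 0 0.1" --pt "11 0 9 0 0 0 0.1"

```text
clock: 36.35
ee_pos: [0.5716, -0.1198, 0.1903]
orientation: [-0.037, 0.999, -0.002, 0.005]
wrist_force: [-0.1, 0.1, 0.5]
width: 0.0471
```

```bash
python3 - <<'E'
from loc import *
im,d,c=wsnap();im,d,c=wsnap();print(st());W=cloud('wrist',d,c);np.savez('w29',im=im,W=W);save('w29',im)
save('w29c',im,5,(240,95,330,215))
im,d=snapshot('top');save('t29',im,4,(180,110,400,250)) if 0 else save('t29',im)
E
```

```text
(36.45, array([ 0.5717, -0.1198,  0.1905]), array([-0.037 ,  0.9993, -0.0019,  0.0048]), array([ 0.7,  0.4, -0.1]), 0.047)
```

View pics/w29.png

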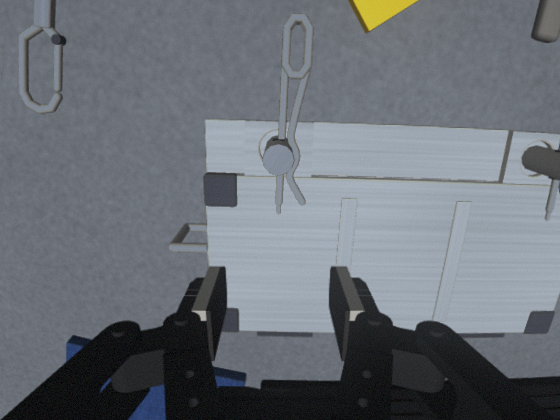

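View pics/w29c.png

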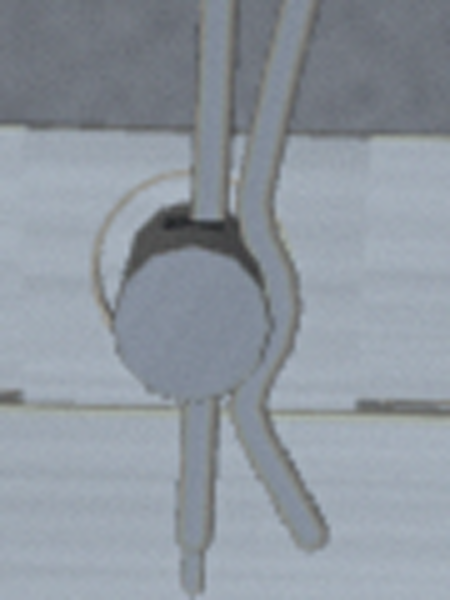

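View pics/t29.png

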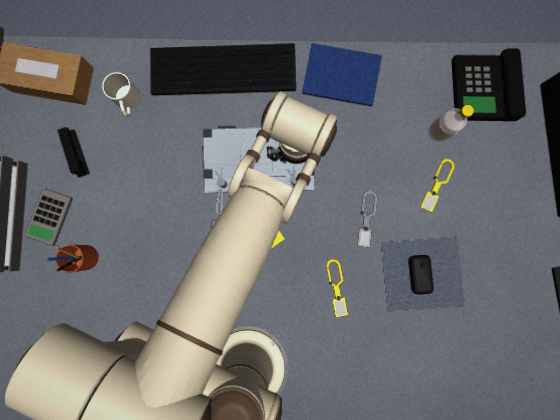

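```bash
python3 - <<'E'
from loc import *
c=cam('wrist');t=ray('wrist',[(278.4,214.4)],.098,c)[0];l=ray('wrist',[(297,47)],.103,c)[0];s=ray('wrist',[(278.6,159.6)],.12,c)[0]
a=np.radians(2.84);e=np.array([np.cos(a),np.sin(a)]);n=np.array([-e[1],e[0]])
for q in (t,l): print(q,(q-s)[:2]@e,(q-s)[:2]@n)
print(s)
W=np.load('w29.npz')['W']
for uv in[(283,100),(282,120),(279,205),(297,18),(287,45)]: print(uv,W[uv[1],uv[0]])
# eye
for v in range(222,256,4): print(v,[ '%.3f,%.3f,%.3f'%tuple(W[v,u]) for u in range(172,208,4)])
E
```

```text
[ 0.5722 -0.1207  0.098 ] 0.043422617550066066 0.000971845363159599
[ 0.4619 -0.1176  0.103 ] -0.0666708255428575 0.009495298412279746
[ 0.5289 -0.1238  0.12  ]
(283, 100) [ 0.4937 -0.1235  0.0963]
(282, 120) [ 0.5063 -0.1232  0.0977]
(279, 205) [ 0.5638 -0.1208  0.1015]
(297, 18) [ 0.444  -0.1188  0.0958]
(287, 45) [ 0.4606 -0.1237  0.0997]
222 ['0.622,-0.226,0.001', '0.623,-0.223,-0.001', '0.622,-0.218,0.000', '0.622,-0.214,0.000', '0.621,-0.210,0.001', '0.621,-0.206,0.001', '0.621,-0.202,0.000', '0.621,-0.198,-0.001', '0.620,-0.194,-0.001']
226 ['0.627,-0.227,0.001', '0.627,-0.223,0.000', '0.626,-0.218,0.001', '0.620,-0.210,0.016', '0.621,-0.207,0.012', '0.620,-0.203,0.013', '0.620,-0.199,0.012', '0.621,-0.196,0.010', '0.620,-0.191,0.011']
230 ['0.631,-0.227,0.000', '0.631,-0.222,0.001', '0.621,-0.212,0.024', '0.619,-0.207,0.027', '0.623,-0.206,0.017', '0.625,-0.203,0.012', '0.624,-0.199,0.013', '0.624,-0.195,0.013', '0.624,-0.191,0.012']
234 ['0.635,-0.226,0.002', '0.636,-0.223,0.000', '0.619,-0.208,0.037', '0.621,-0.206,0.032', '0.634,-0.210,0.002', '0.634,-0.206,0.000', '0.635,
[... 380 characters left out ...]
 '0.643,-0.206,0.001', '0.643,-0.202,0.000', '0.642,-0.198,0.001', '0.642,-0.193,0.002']
246 ['0.622,-0.210,0.058', '0.621,-0.206,0.060', '0.621,-0.203,0.059', '0.620,-0.199,0.059', '0.620,-0.196,0.059', '0.620,-0.192,0.059', '0.620,-0.189,0.059', '0.619,-0.185,0.059', '0.619,-0.182,0.059']
250 ['0.625,-0.210,0.059', '0.625,-0.206,0.059', '0.624,-0.202,0.060', '0.624,-0.199,0.059', '0.623,-0.195,0.062', '0.623,-0.192,0.061', '0.623,-0.188,0.061', '0.622,-0.185,0.061', '0.623,-0.181,0.060']
254 ['0.659,-0.228,0.000', '0.659,-0.223,-0.000', '0.658,-0.219,0.000', '0.658,-0.215,0.000', '0.657,-0.210,0.002', '0.657,-0.206,-0.000', '0.656,-0.202,0.002', '0.657,-0.198,-0.001', '0.656,-0.193,0.002']
```

```bash
python3 - <<'E'
from loc import *
T=np.load('h19.npz')['T']
m=(T[...,2]<-.006)&(T[...,2]>-.2)
P=T[m]
for a in range(-130,-5,10):
    q=P[(P[:,2]*1000>a)&(P[:,2]*1000<=a+10)]
    if len(q): print(a,len(q),'y',q[:,1].min(),q[:,1].max(),'x',q[:,0].min(),q[:,0].max())
E
```

```text
-90 8469 y -0.06350168795562024 0.06130222807759609 x 0.0044830695044613365 0.017799571545641126
-80 10134 y -0.05909107496731952 0.05716079320798136 x -0.0067967408710644965 0.017702503852924368
-70 6005 y -0.052597524993925775 0.05025826685808968 x -0.012824671729592715 0.017388720329254245
-60 8114 y -0.04676835190293752 0.04434685095990854 x -0.012648916668600145 0.013846349888780043
-50 2527 y -0.04088362820039341 0.03820241582054591 x -0.01257124696434469 0.013735495461865999
-40 1319 y -0.022302347626296272 0.019888858450370625 x -0.011799939544871593 0.012176106756250032
-30 1024 y -0.02230310168604707 0.019808416647686202 x -0.011006667252997926 0.0113196022520351
-20 834 y -0.022263793184766175 0.019797783135300964 x -0.011029180983282602 0.011065531415522334
-10 270 y -0.020922047972725146 0.018905710332364694 x -0.009668137818460914 0.011010016647696921
```

Call:
move_arm --pt "0 -4 0 0 0.01 0 0.1" --pt "-1 -8 0 0 0.01 0 0.1" --pt "-3 -12 0 0 0.01 0 0.1" --pt "-5 -15 -2 0 0.01 0 0.1" --pt "-7 -18 -4 0 0.01 0 0.1" --pt "-7 -21.5 -5 0 0.01 0 0.1" --pt "-7 -21.5 -5 0 0.01 0 0.1" --pt "-7 -21.5 -5 0 0.01 0 0.1" --pt "-7 -21.5 -5 0 0.01 0 0.1" --pt "-7 -21.5 -5 0 0.01 0 0.1"

```text
clock: 37.33
ee_pos: [0.5025, -0.3342, 0.1416]
orientation: [-0.038, 0.999, -0.002, 0.0]
wrist_force: [0.8, -0.1, 0.4]
width: 0.0469
```

```bash
python3 - <<'E'
from loc import *
im,d,c=wsnap();im,d,c=wsnap();print(st());W=cloud('wrist',d,c);np.savez('w30',im=im,W=W,K=c[0],D=c[1],R=c[2],t=c[3]);save('w30',im)
E
```

```text
(37.43, array([ 0.5026, -0.334 ,  0.1415]), array([-0.0379,  0.9993, -0.0022,  0.0004]), array([-0.2, -0.4,  0.7]), 0.0468)
```

View pics/w30.png

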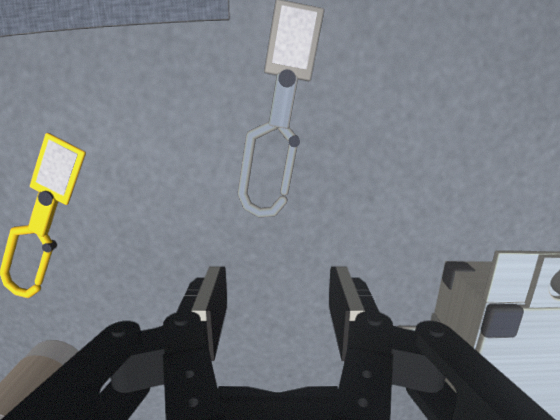

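```bash
python3 - <<'E'
from loc import *
z=np.load('w30.npz');save('c30',z['im'],4,(225,60,325,225))
E
```

```text
(no output)
```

View pics/c30.png

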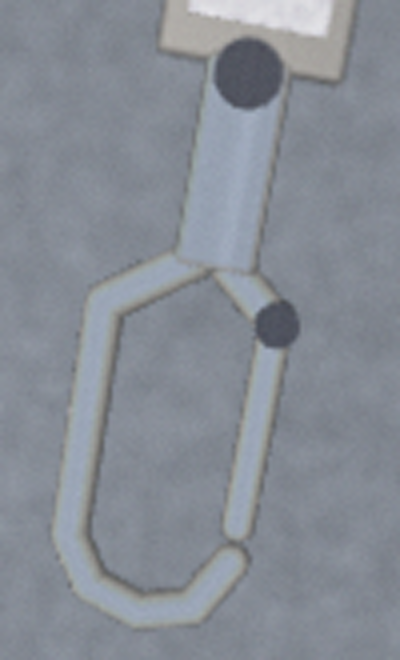

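```bash
python3 - <<'E'
from loc import *
z=np.load('w30.npz');c=(z['K'],z['D'],z['R'],z['t']);W=z['W']
uv=lambda x,y:(225+x/4,60+y/4)
N=dict(mid=(233,163),front=(216,264),rivet=(248,73),hinge=(277,323),gate1=(264,365),gate2=(239,525),sp1=(100,310),sp2=(72,530),nose=(142,628))
P={k:ray('wrist',[uv(*v)],.009,c)[0] for k,v in N.items()}
for k in P: q=uv(*N[k]);print(k,P[k],W[int(q[1]),int(q[0])][2])
for a,b in(('rivet','front'),('gate1','gate2'),('sp1','sp2')):
    d=P[b]-P[a];print(a,np.degrees(np.arctan2(d[1],d[0])),np.linalg.norm(d))
d=(P['gate2']-P['gate1']);yaw=np.arctan2(d[1],d[0]);
e=np.array([np.cos(yaw),np.sin(yaw)]);n=np.array([-e[1],e[0]])
for k in P: q=(P[k]-P['mid'])[:2];print(k,q@e,q@n)
E
```

```text
mid [ 0.4246 -0.3372  0.009 ] 0.010509486430527425
front [ 0.4437 -0.339   0.009 ] 0.009718293782686165
rivet [ 0.4082 -0.3358  0.009 ] 0.010761164754054935
hinge [ 0.4541 -0.3262  0.009 ] 0.010678136657181097
gate1 [ 0.4625 -0.328   0.009 ] 0.009737601243416915
gate2 [ 0.4955 -0.3303  0.009 ] 0.009300488360216996
sp1 [ 0.4542 -0.361   0.009 ] 0.008221060855930362
sp2 [ 0.4991 -0.3643  0.009 ] 0.008838851673376913
nose [ 0.5193 -0.3487  0.009 ] 0.0005037618292756783
rivet -5.229223157271617 0.03565988250310628
gate1 -3.8815789313588165 0.033056507425990964
sp1 -4.314274660091578 0.04507765306558779
mid 0.0 0.0
front 0.019138080612970444 -0.00046872078413352954
rivet -0.016511938297333998 0.0003699518756574364
hinge 0.028638393496262973 0.01299956086127544
gate1 0.03714522228127553 0.011750211751696805
gate2 0.07020172970726649 0.011750211751696805
sp1 0.031105123762346414 -0.02164941071891049
sp2 0.07618149139569343 -0.02198983234695771
nose 0.09521418585896783 -0.005040731230780351
```

Call:
move_arm --pt "-2 -0.1 0 0 0 -0.08 0.1" --pt "-5 -0.2 -2 0 0 -0.15 0.1" --pt "-7.8 -0.4 -4 0 0 -0.15 0.1" --pt "-7.8 -0.4 -7 0 0 -0.15 0.1" --pt "-7.8 -0.4 -10 0 0 -0.15 0.1" --pt "-7.8 -0.4 -12 0 0 -0.15 0.1" --pt "-7.8 -0.4 -13 0 0 -0.15 0.1" --pt "-7.8 -0.4 -13.3 0 0 -0.15 0.1" --pt "-7.8 -0.4 -13.3 0 0 -0.15 0.1"

```text
clock: 38.18
ee_pos: [0.4251, -0.3377, 0.0088]
orientation: [0.037, 0.999, -0.002, 0.0]
wrist_force: [1.1, 0.1, 0.3]
width: 0.0471
```

```bash
python3 - <<'E'
from h import *
im,d,c=wsnap();print(st());save('w31',im)
E
```

```text
(38.23, array([ 0.4256, -0.3385,  0.0097]), array([ 3.670e-02,  9.993e-01, -3.000e-03,  8.000e-04]), array([-0.4, -0.5, -0.4]), 0.0471)
```

View pics/w31.png

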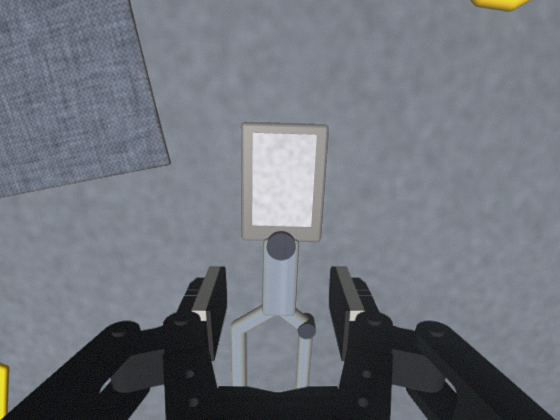

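Call:
move_arm --pt "0 0 -0.4 0.006 0 0 0.1" --pt "0 0 -0.5 0.006 0 0 0.1" --pt "0 0 -0.5 0.006 0 0 -1" --pt "0 0 -0.5 0.006 0 0 -1" --pt "0 0 -0.5 0.006 0 0 -1" --pt "0 0 -0.5 0.006 0 0 -1" --pt "0 0 -0.5 0.006 0 0 -1" --pt "0 0 -0.5 0.006 0 0 -1" --pt "0 0 2 0 0 0 -1" --pt "0 0 5 0 0 0 -1" --pt "0 0 9 0 0 0 -1" --pt "0 0 9 0 0 0 -1" --pt "0 0 9 0 0 0 -1" --pt "0 0 9 0 0 0 -1" --grip_force 80

```text
clock: 39.4
ee_pos: [0.4252, -0.338, 0.0992]
orientation: [0.037, 0.999, -0.003, 0.001]
wrist_force: [0.2, 0.4, -1.9]
width: 0.0125
```

```bash
python3 - <<'E'
from loc import *
im,d,c=wsnap();im,T=held(4);p=st();print(p);save('w32',im);np.savez('h32',im=im,T=T)
save('w32c',im,4,(215,220,345,395)) 
for v in range(100,392,10): print(v,' '.join('%4.0f'%(1000*z) if np.isfinite(z) else ' nan' for z in T[v,236:330:5,2]))
E
```

```text
(39.6, array([ 0.4247, -0.3374,  0.0979]), array([ 0.0367,  0.9993, -0.0016, -0.0003]), array([ 0.2,  0.1, -1.4]), 0.0122)
(39.65, array([ 0.4249, -0.3376,  0.0982]), array([ 0.0367,  0.9993, -0.0018, -0.0001]), array([ 0.9, -0.5, -0.9]), 0.0124)
100   98   97   97   97   98   98   97   98   98   98   98   98   98   98   98   97   98   98   97
110   97   97   98   98   98   97   97   97   98   98   98   98   98   98   97   97   97   98   97
120   98   98   98   98   98   98   98   97   97   97   97   97   98   98   98   97   98   97   98
130   -2   -2   -2   -3   -2   -2   -2   -2   -2   -3   -2   -2   -1   -3   -2   -2   -1   -2   98
140   -2   -2   -3   -3   -3   -2   -3   -2   -3   -3   -3   -2   -3   -3   -2   -2   -2   -1   98
150   -2   -2   -3   -3   -3   -2   -3   -2   -2   -3   -3   -3   -3   -2   -3   -2   -2   -2   97
160   -2   -2   -2   -2   -3   -2   -3   -3   -2   -3   -3   -3   -3   -3   -2   -3   -2   -1   97
170   -2   -2   -3   -3   -3   -2   -3   -3   -3   -2   -2   -2   -2   -3   -3   -2   -2   -1   97
180   -2   -2   -2   -3   -2   -3   -2   -2   -3   -3   -2   
[... 1416 characters left out ...]
47  -47
330  -52  -52  -52  -51  -37  -32   97   97   97   97   97   97  -38  -45  -52  -52  -53  -52  -53
340  -57  -58  -57  -55  -38  -33   98   97   98   98   97   98  -38  -46  -57  -57  -58  -57  -57
350  -68  -67  -68  -57  -38   98   98   97   97   97   98   97  -38  -46  -64  -67  -67  -67  -67
360  -71  -71  -71  -48   97   97   97   97   97   97   97   97   98  -46  -65  -71  -71  -71  -71
370  -74  -74  -75  -49   98   97   97   97   98   97   97   96   97  -45  -67  -74  -75  -75  -75
380  -78  -78  -78  -64   97   97   97   97   97   97   97   97   97   -3  -70  -78  -78  -78  -78
390  -81  -81  -79  -74  -74  -74  -74   97   97   97   97  -75  -75  -74  -74  -81  -81  -81  -81
```

View pics/w32.png

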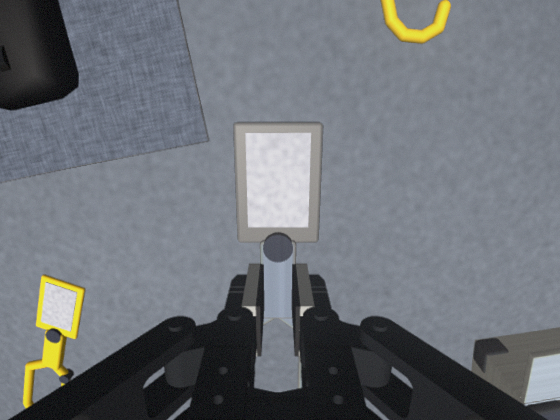

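```bash
python3 - <<'E'
from loc import *
z=np.load('h32.npz');T=z['T'];im=z['im']
P=T[150:215,:][(T[150:215,:,2]<.005)];
for v in (130,140,170,200,215):
    r=T[v];m=np.where(abs(r[:,2])<.006)[0];print(v,m.min(),m.max(),r[m.min()][:2],r[m.max()][:2],(r[m.min()]+r[m.max()])[1]/2)
for u in (250,278,300):
    col=T[:,u];m=np.where(abs(col[:,2])<.007)[0];print(u,m.min(),m.max(),col[m.min()],col[m.max()])
for v in (255,265,290,310):
    r=T[v,255:300];m=np.where((abs(r[:,2]+.005)<.0015))[0]+255;print(v,m.min(),m.max(),T[v,m.min()],T[v,m.max()],(T[v,m.min()]+T[v,m.max()])/2)
E
```

```text
130 233 322 [ 0.0677 -0.0189] [0.0679 0.0166] -0.001146814574446424
140 234 322 [ 0.0639 -0.0186] [0.0638 0.0169] -0.0008638276845095178
170 235 321 [ 0.0516 -0.0187] [0.0515 0.0169] -0.0008632061679222994
200 236 319 [ 0.0386 -0.0187] [0.0388 0.0164] -0.0011489629501372396
215 237 319 [ 0.032  -0.0185] [0.0319 0.0167] -0.0009006949989728199
250 122 266 [ 0.0709 -0.012  -0.0012] [ 0.0101 -0.0131 -0.0064]
278 122 318 [ 0.0709 -0.0009 -0.0014] [-0.0185 -0.0009 -0.0041]
300 122 387 [ 0.0709  0.0078 -0.0009] [-0.0629  0.0107 -0.0024]
255 260 294 [ 0.0141 -0.0088 -0.0038] [ 0.0144  0.0061 -0.0043] [ 0.0143 -0.0013 -0.004 ]
265 255 299 [ 0.0102 -0.011  -0.0057] [ 0.0102  0.0083 -0.0058] [ 0.0102 -0.0013 -0.0057]
290 264 291 [-0.0026 -0.0072 -0.0052] [-0.0028  0.005  -0.0051] [-0.0027 -0.0011 -0.0051]
310 264 291 [-0.0136 -0.0074 -0.0048] [-0.0135  0.0052 -0.0049] [-0.0135 -0.0011 -0.0049]
```

Call:
move_arm --pt "1 0.3 1 0 0 0.12 -1" --pt "3 1 1 0 0 0.24 -1" --pt "6 2 1 0 0 0.36 -1" --pt "9 3.3 1 0 0 0.48 -1" --pt "12 4.5 1 0 0 0.6 -1" --pt "15 5.6 1 0 0 0.65 -1" --pt "16.6 6.2 1 0 0 0.65 -1" --pt "16.6 6.2 1 0 0 0.65 -1" --pt "16.6 6.2 1 0 0 0.65 -1" --pt "16.6 6.2 1 0 0 0.65 -1"

```text
clock: 40.48
ee_pos: [0.5899, -0.2756, 0.1072]
orientation: [-0.284, 0.959, -0.001, -0.0]
wrist_force: [0.1, 0.3, -2.6]
width: 0.0123
```

```bash
python3 - <<'E'
from loc import *
im,d,c=wsnap();im,d,c=wsnap();print(st(),monitor.state()['joints']);save('w33',im)
im,d=snapshot('top');save('t33',im,5,(270,110,390,230));im,d=snapshot('scene');save('s33',im,4,(150,130,300,270))
E
```

```text
(40.58, array([ 0.5898, -0.276 ,  0.1077]), array([-0.2837,  0.9589, -0.0014,  0.    ]), array([ 0.5, -0.2, -1.5]), 0.0126) [-0.6221  0.4616  1.475  -0.0018  1.2028 -2.7676]
```

View pics/w33.png

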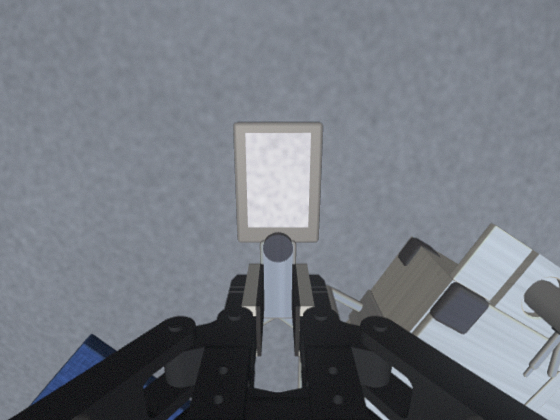

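View pics/t33.png

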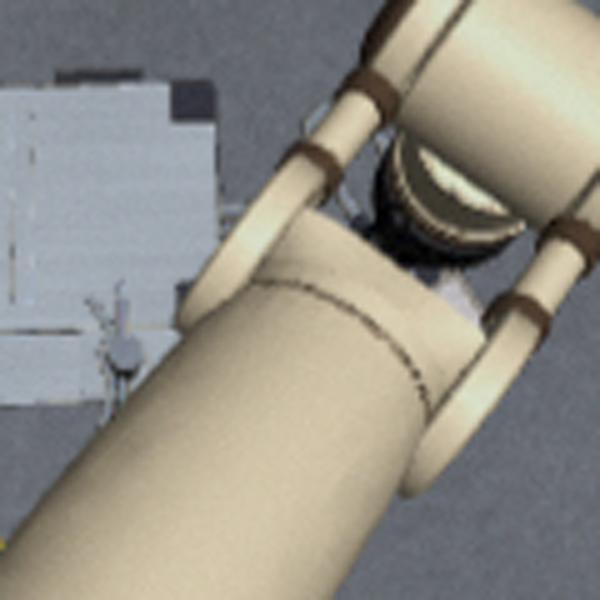

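View pics/s33.png

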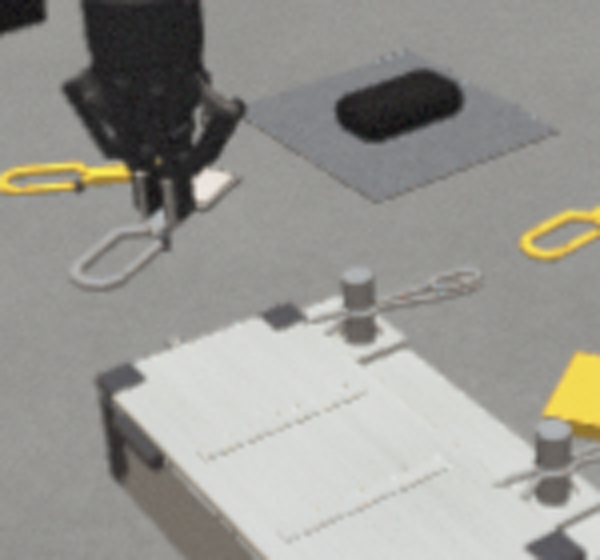

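Call:
move_arm --pt "0.1 0.1 -2 0 0 0 -1" --pt "0.1 0.1 -4 0 0 0 -1" --pt "0.1 0.1 -6 0 0 0 -1" --pt "0.1 0.1 -7.5 0 0 0 -1" --pt "0.1 0.1 -8 0 0 0 -1" --pt "0.1 0.1 -8 0 0 0 -1" --pt "0.1 0.1 -8 0 0 0 -1" --pt "0.1 0.1 -8 0 0 0 -1"

```text
clock: 41.35
ee_pos: [0.592, -0.276, 0.0297]
orientation: [-0.284, 0.959, -0.003, 0.001]
wrist_force: [-0.5, -1.2, -0.5]
width: 0.0128
```

```bash
python3 - <<'E'
from loc import *
print(st());im,d,c=wsnap();save('w34',im)
im,d=snapshot('scene');save('s34',im,5,(160,160,260,260));print(st())
E
```

```text
(41.35, array([ 0.592 , -0.276 ,  0.0297]), array([-0.2836,  0.9589, -0.0028,  0.0011]), array([-0.5, -1.2, -0.5]), 0.0128)
(41.45, array([ 0.592 , -0.2759,  0.0297]), array([-0.2837,  0.9589, -0.0028,  0.0011]), array([ 0. , -0.7, -0.9]), 0.0123)
```

View pics/s34.png

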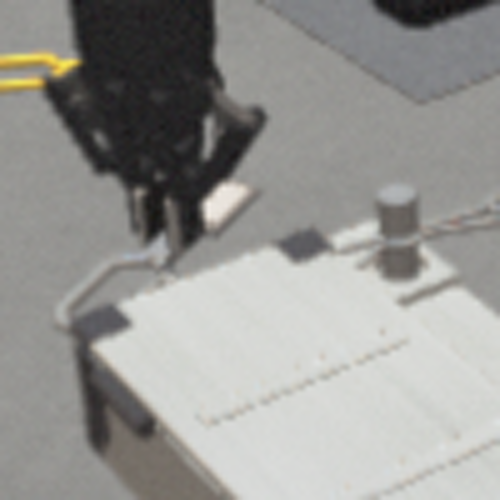

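View pics/w34.png

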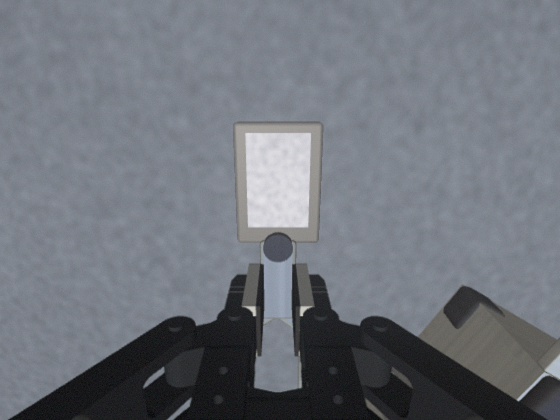

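Call:
move_arm --pt "-0.5 0.75 -0.1 0 0 0 -1" --pt "-0.9 1.3 -0.1 0 0 0 -1" --pt "-1.2 1.75 -0.1 0 0 0 -1" --pt "-1.4 2.1 -0.1 0 0 0 -1" --pt "-1.4 2.1 -0.1 0 0 0 -1" --pt "-1.4 2.1 -0.1 0 0 0 -1"

```text
clock: 41.95
ee_pos: [0.5782, -0.2551, 0.0291]
orientation: [-0.284, 0.959, -0.003, 0.001]
wrist_force: [-0.2, -2.4, -0.6]
width: 0.0126
```

```bash
python3 - <<'E'
from loc import *
print(st(),monitor.state()['torque'])
E
```

```text
(41.95, array([ 0.5782, -0.2551,  0.0291]), array([-0.2837,  0.9589, -0.0033,  0.0014]), array([-0.2, -2.4, -0.6]), 0.0126) [-0.4454 -0.1318 -0.1169]
```

Call:
move_arm --pt "-0.3 0.4 0 0 0 0 -1" --pt "-0.6 0.8 0 0 0 0 -1" --pt "-0.9 1.25 0 0 0 0 -1" --pt "-0.95 1.3 0 0 0 0 -1" --pt "-0.95 1.3 0 0 0 0 -1" --pt "-0.95 1.3 0 0 0 0 -1"

```text
clock: 42.45
ee_pos: [0.568, -0.2421, 0.029]
orientation: [-0.284, 0.959, -0.003, 0.001]
wrist_force: [-0.7, -4.3, -0.4]
width: 0.0126
```

```bash
python3 - <<'E'
from loc import *
print(st(),monitor.state()['torque'])
im,T=held(1);P=None
save('w35',im)
im,d=snapshot('scene');save('s35',im,5,(160,160,260,260))
E
```

```text
(42.45, array([ 0.568 , -0.2421,  0.029 ]), array([-0.2838,  0.9589, -0.0031,  0.0007]), array([-0.7, -4.3, -0.4]), 0.0126) [-0.5542  0.2341 -0.1809]
(42.45, array([ 0.568 , -0.2421,  0.029 ]), array([-0.2838,  0.9589, -0.0031,  0.0007]), array([-0.7, -4.3, -0.4]), 0.0126)loc.py:17: RuntimeWarning: All-NaN slice encountered
  return im,np.nanmedian(Ws,0)
```

View pics/w35.png

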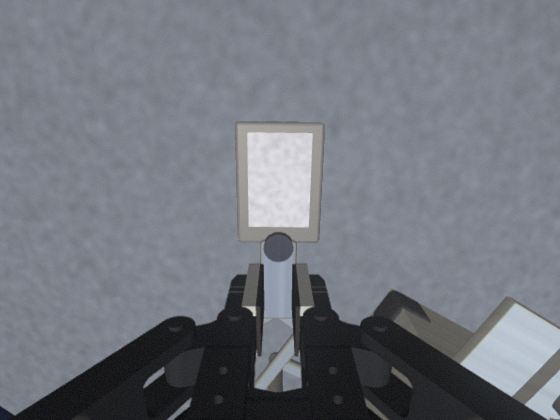

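View pics/s35.png

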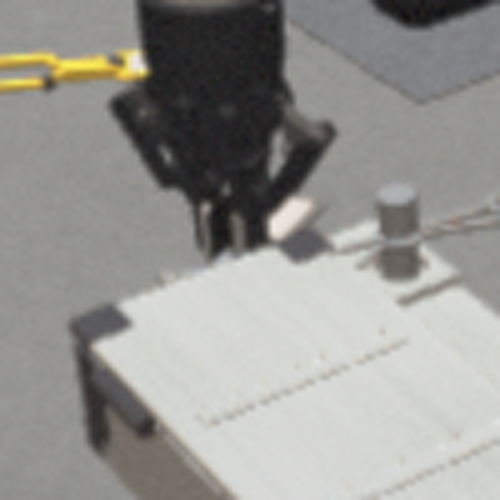

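Call:
move_arm --pt "-0.4 -0.27 0 0 0 0 -1" --pt "-0.8 -0.54 0 0 0 0 -1" --pt "-1.2 -0.8 0 0 0 0 -1" --pt "-1.5 -1 0 0 0 0 -1" --pt "-1.7 -1.1 0 0 0 0 -1" --pt "-1.7 -1.1 0 0 0 0 -1" --pt "-1.7 -1.1 0 0 0 0 -1"

```text
clock: 43.13
ee_pos: [0.5522, -0.2519, 0.0289]
orientation: [-0.284, 0.959, -0.002, 0.002]
wrist_force: [5.2, 3.5, -2.4]
width: 0.0126
```

```bash
python3 - <<'E'
from loc import *
print(st(),monitor.state()['torque'])
im,d,c=wsnap();save('w36',im);save('w36c',im,5,(235,300,325,400))
E
```

```text
(43.13, array([ 0.5522, -0.2519,  0.0289]), array([-0.2835,  0.959 , -0.0025,  0.0024]), array([ 5.2,  3.5, -2.4]), 0.0126) [ 0.6194 -0.9168  0.0234]
```

View pics/w36c.png

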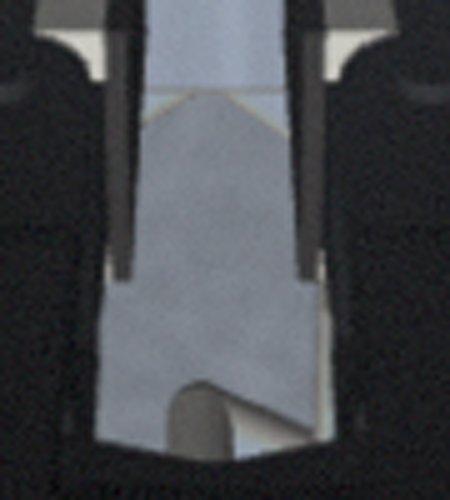

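Call:
move_arm --pt "0.2 0.13 0 0 0 0 -1" --pt "0.2 0.13 -0.4 0 0 0 -1" --pt "0.2 0.13 -0.8 0 0 0 -1" --pt "0.2 0.13 -0.9 0 0 0 -1" --pt "0.2 0.13 -0.9 0 0 0 -1" --pt "0.2 0.13 -0.9 0 0 0 -1"

```text
clock: 43.68
ee_pos: [0.5538, -0.2506, 0.0196]
orientation: [-0.284, 0.959, -0.002, 0.002]
wrist_force: [0.4, 0.4, -0.5]
width: 0.0122
```

```bash
python3 - <<'E'
from loc import *
print(st(),monitor.state()['torque'])
E
```

```text
(43.68, array([ 0.5538, -0.2506,  0.0196]), array([-0.2835,  0.959 , -0.0022,  0.0021]), array([ 0.4,  0.4, -0.5]), 0.0122) [-0.0082 -0.0121 -0.0035]
```

Call:
move_arm --pt "0 0 0 0 0 0 -0.5" --pt "0 0 0 0 0 0 -0.3" --pt "0 0 0 0 0 0 -0.1" --pt "0 0 0 0 0 0 -0.1" --pt "0 0 2 0 0 0 -0.1" --pt "0 0 6 0 0 0 -0.1" --pt "0 0 10 0 0 0 -0.1" --pt "2 -2 14 0 0 0 -0.1" --pt "6 0 16 0 0 0 -0.1" --pt "9 2 16 0 0 0 -0.1" --pt "9 2 16 0 0 0 -0.1" --pt "9 2 16 0 0 0 -0.1" --pt "9 2 16 0 0 0 -0.1"

```text
clock: 44.77
ee_pos: [0.6433, -0.2304, 0.1788]
orientation: [-0.284, 0.959, -0.002, 0.001]
wrist_force: [0.3, -0.1, 0.5]
width: 0.0384
```

```bash
python3 - <<'E'
from loc import *
im,d,c=wsnap();im,d,c=wsnap();print(st());save('w37',im);np.savez('w37',im=im,W=cloud('wrist',d,c))
E
```

```text
(44.87, array([ 0.6425, -0.231 ,  0.1785]), array([-0.2831,  0.9591, -0.0016,  0.0012]), array([-0.1,  0.2, -1. ]), 0.0385)
```

View pics/w37.png

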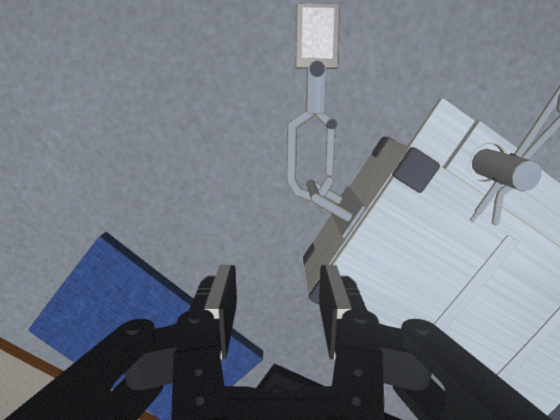

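Call:
move_arm --pt "0 3 4 0 0 -0.12 0" --pt "-2 7 7 0 0 -0.24 0" --pt "-3 11 7 0 0 -0.36 0" --pt "-4 15 7 0 0 -0.48 0" --pt "-5 18 7 0 0 -0.53 0" --pt "-6 20.5 7 0 0 -0.53 0" --pt "-6 20.5 7 0 0 -0.53 0" --pt "-6 20.5 7 0 0 -0.53 0" --pt "-6 20.5 7 0 0 -0.53 0"

```text
clock: 45.62
ee_pos: [0.5821, -0.0272, 0.2483]
orientation: [-0.022, 1.0, -0.002, 0.001]
wrist_force: [0.1, 0.2, -0.6]
width: 0.0428
```

```bash
python3 - <<'E'
from loc import *
z=np.load('w37.npz');save('w37c',z['im'],6,(270,95,370,225)) if 0 else save('w37c',z['im'],5,(270,95,370,215))
im,d,c=wsnap();im,d,c=wsnap();print(st());save('w38',im);W=cloud('wrist',d,c);np.savez('w38',im=im,W=W,K=c[0],D=c[1],R=c[2],t=c[3])
save('w38L',im,5,(370,60,470,180));save('w38R',im,5,(90,60,190,180))
im,d=snapshot('scene');save('s38',im)
E
```

```text
(45.72, array([ 0.5825, -0.0277,  0.2483]), array([-0.021 ,  0.9998, -0.002 ,  0.0006]), array([ 0.3, -0.5,  0.4]), 0.0428)
```

View pics/w37c.png

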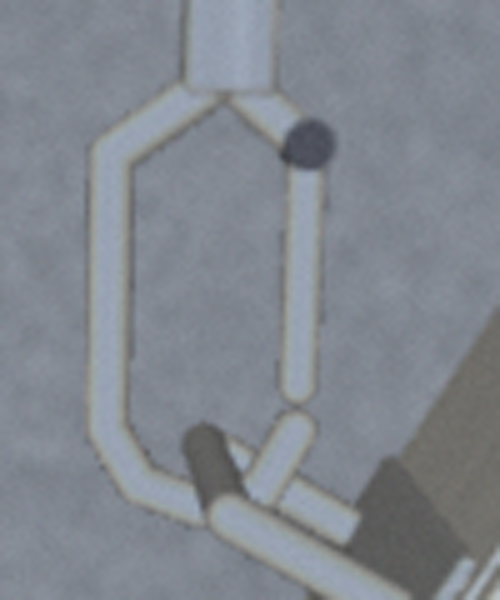

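View pics/w38.png

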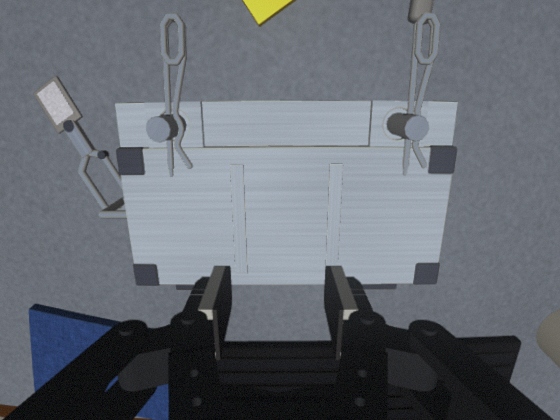

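View pics/s38.png

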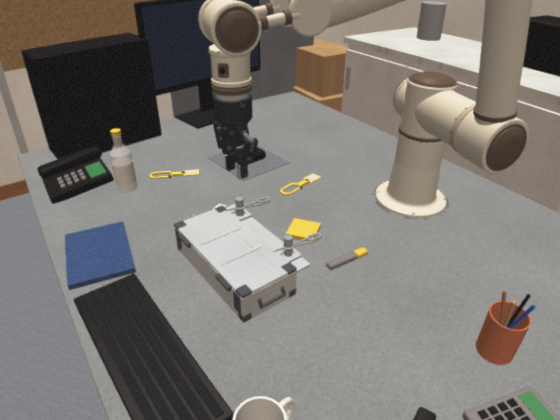

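```bash
python3 - <<'E'
from loc import *
z=np.load('w38.npz');c=(z['K'],z['D'],z['R'],z['t']);W=z['W'];im=z['im']
a=np.radians(2.84);e=np.array([np.cos(a),np.sin(a)]);n=np.array([-e[1],e[0]])
m=(W[...,2]>.115)&(W[...,2]<.128);m[200:]=0
nn,lab,sta,cen=cv2.connectedComponentsWithStats(m.astype(np.uint8))
S=[]
for i in range(1,nn):
    if sta[i,4]>100: S.append((cen[i],W[lab==i].mean(0)));print(S[-1])
save('cL',im,6,(370,90,460,190));save('cR',im,6,(120,90,220,190))
for tip,loop,leg,s in(((405.3,174),(426,39),(414,80),max(S,key=lambda q:q[0][0])),((171,175),(173,39),(168,80),min(S,key=lambda q:q[0][0]))):
    st_=ray('wrist',[s[0]],.12,c)[0]
    for uv,zz in((tip,.101),(loop,.099)):
        q=ray('wrist',[uv],zz,c)[0]-st_;print(q[:2]@e,q[:2]@n)
# lid top
print('lid z',np.nanmedian(W[190:260,255:320,2]),np.nanmedian(W[105:140,230:340,2]))
E
```

```text
(array([415.0685, 127.6093]), array([0.5189, 0.0743, 0.1201]))
(array([158.6477, 128.7028]), array([ 0.5285, -0.1232,  0.12  ]))
0.04059877954417119 0.003056708375945518
-0.06684257070685555 0.010348066298209281
0.040618914310135756 0.00010001206505554387
-0.06705597991370527 0.010776387060101237
lid z 0.07904819132230821 0.07032161125479763
```

View pics/cL.png

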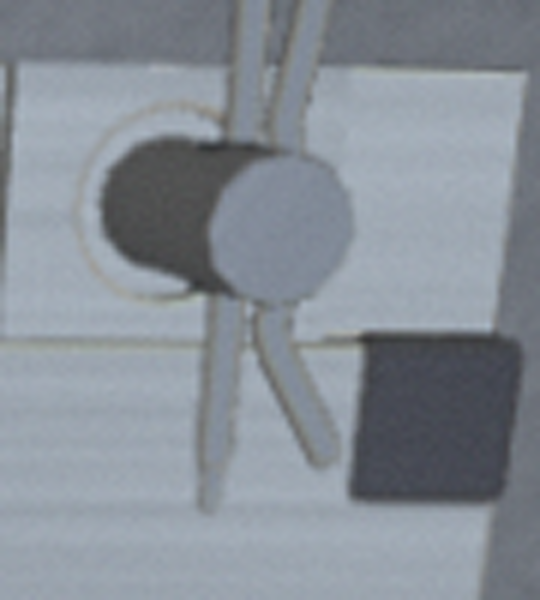

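View pics/cR.png

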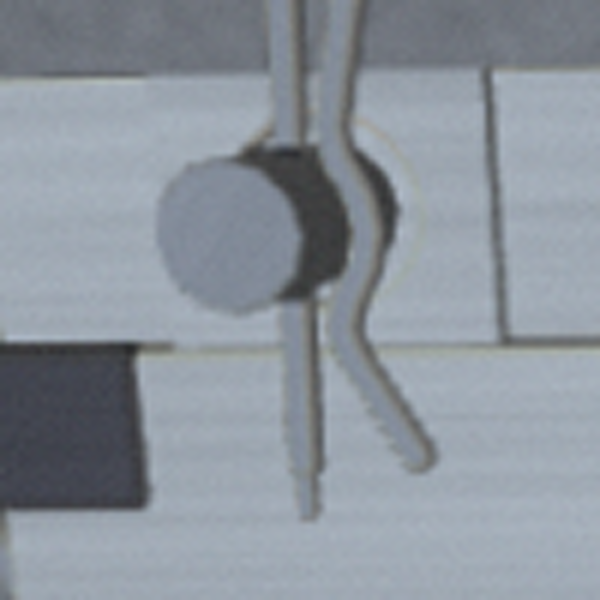

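```bash
python3 - <<'E'
from h import *
print(st());print(ticket.finish_job());print(st())
E
```

```text
(45.77, array([ 0.5826, -0.0276,  0.2482]), array([-2.090e-02,  9.998e-01, -1.900e-03,  5.000e-04]), array([-0.4,  0. , -0.2]), 0.0428)
the job is handed in; nothing more can be done
None
the job is handed in; nothing more can be done
```

The job is done and was handed in at about 46 s of the 208 s allowed; `finish_job` gives no verdict, so these are my own last checks.

- **Drives:** there were two, and both lie flat on the foam. The first tipped up against the back wall when released, so I gripped it again and laid it flat. Both tops measured 31–32 mm above the desk, as they should, before the lid was shut.
- **Lid:** it is fully shut with the lugs over the studs. The top surface measures 79 mm, where 78.5 mm is expected.
- **R-clips:** both legs are through the stud holes and the bows have sprung round the studs. The tips measure 40.6 mm past the stud axes (40.5 mm is nominal). Earlier readings had given about 43.5 mm, but the left one came from a misread stud centre. Both loops sag a few mm towards the robot, within the limits.
- **Tag:** I used the silver tag and left the yellow look-alikes alone. Its hook is round the eye's bar with the bar in the nose, and the gate looks shut in the last close-up. I could not measure the gate angle itself.
- **Other items:** the note pad and highlighter were not touched. The arm stands clear of everything. The tag had been knocked aside earlier in the run, so I measured it again before gripping it.

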